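Stand the toppled book up and close the row in the book rack

TASK

The ochre book has toppled over the low end of the wooden book rack. First, with the rack's movable end still where it is, stand the book upright on the rack's floor beside the other two; only then gently slide the movable end up until all three books stand straight and snug, with no gap left, between the two ends. Do not disturb the other things on the table.

Things in the scene. Friction and masses are not known exactly. Their poses are not given: they have to be found in the camera images.
- rack: Wooden book rack fixed to the table. Origin on the table under the rack; its y runs along the row (level), z up. Floor board 130 (x) by 370 (y, from -175 to +195), its top 18 above the table. At its -y end stands a fixed low end, 130 wide, 16 thick, 50 high above the floor board, its inner face at y = -150. At its +y side is a sliding end.
- low_end (a point): Middle of the upper inner edge of the fixed low end (68 above the table).
- slide_end (a joint): Travel (m) of the rack's sliding end toward the low end (rack -y); 0 to 0.2, stays where it is left. Its inner face is at rack y = 0.080 - joint. Light wooden panel 110 wide, 14 thick, 130 high, with a 14 high sole reaching 84 behind the face, on whose back end stands the brass push plate.
- slide_face (a point): Foot of the middle of the sliding end's inner face, on the rack floor.
- push_plate (a point): On the back (rack +y) face of the brass push plate, its middle, 78 above the table. The plate is 60 wide (x), 16 thick (y), and its top is 104 above the table; free space behind it.
- book_ochre: The toppled book: ochre hardback, 110 deep (x), 32 thick (y), 165 tall (z). Origin: centre of its foot; z foot to top, y thickness, spine at -x. It starts leaning about 62 degrees from upright, top toward rack -y, its -y broad face resting on the low end's inner upper edge, top overhanging the low end by about 35. About 0.3 kg.
- ochre_top (a point): Centre of the ochre book's top end, 165 from its origin.
- book_blue: Dark blue hardback standing in the rack, 105 deep, 30 thick, 155 tall. Origin: centre of its foot; z foot to top, y thickness, spine at -x. About 0.28 kg.
- book_grey: Grey hardback standing in the rack, 105 deep, 30 thick, 148 tall. Origin: centre of its foot; z foot to top, y thickness, spine at -x. About 0.28 kg.
- bowl: bystander: blue ceramic bowl, 120 dia, 55 high. Origin at the centre of its underside.
- mug: bystander: white mug, 80 dia, 90 high, handle at its +y. Origin at the centre of its underside.
- case: bystander: dark spectacle case, 60 x 155 x 34 high. Origin at the centre of its underside.
- weight: bystander: brass paperweight, 70 dia, 58 high. Origin at the centre of its underside.
- pot: bystander: terracotta pencil cup, 84 dia, 100 high. Origin at the centre of its underside.
- remote: bystander: black remote control, 45 x 160 x 18 high. Origin at the centre of its underside.
Not all that is in view belongs to the job. Leave any green or pink look-alike of the book_blue alone.

How it is judged:
By the outcome, as a careful person would: the job done as asked, in the order asked, and still so for the second after the job is handed in, with the robot touching nothing.
It also fails if it takes over 62 s, if anything falls off the work surface, if the arm or the gripper's body presses on something with over 40 N, if the wrist force passes 120 N, or if a joint passes its speed limit or range.

ROBOT

A 7-joint arm with a two-finger parallel gripper is mounted at the origin on the work surface. World frame = base frame: x ahead of the robot, y to its left, z up, the work surface at z = 0. Lengths are in m, angles in rad, forces in N, time in s.
With the tool pointing down it reaches from about 0.425 to 0.825 m from the base axis. Payload 3.6 kg.
Tool frame: the origin (TCP) lies between the finger pads; the fingertips stand ahead of it and the grasp point (between the pads) lies 11 mm behind it (tip_extent is the z of the fingertips in the tool frame, in m); z points along the fingers, y is the direction in which the jaws open and shut (so a half turn about z gives the same grasp; the last joint's range is limited). The gripper opens to 93 mm and grips with 3 to 60 N. Pads are 15 mm wide; open, the fingers measure 128 mm over their backs; the gripper's body (75 mm by 188 mm) begins 65 mm behind the grasp point.
Start: joints at [1.167, 0.615, -0.013, 1.423, 0.008, 1.103, -0.04], TCP at [0.239, -0.604, 0.227] pointing down, gripper open.
Joint ranges: [-3.12, 3.12], [-0.3, 2.06], [-1.34, 1.32], [0.26, 2.42], [-1.36, 4.5], [0.01, 1.98], [-2.84, 2.84]. Speed limits (rad/s): [2.79, 2.79, 3.14, 3.14, 3.14, 3.14, 3.14].

INTERFACE

Orientations are given as a rotation vector (axis times angle).
In Python, from rig import read_state, camera, finish_job, cut_out, place_of, tip_extent gives the robot as it stands. The module is installed in compiled form; this text tells all that it offers.
- The arm moves only by the shell command python3 -m inch 'ROWS' [FORCE]. ROWS is JSON, a list of rows, each a list of 5 numbers: the shift along the world's x, y, z in m, then the turn about the world's z in rad, then the opening, from -1 (shut) to 1 (fully open). A call has 1 to 5 rows; each row shifts and turns the pose as measured when the row begins; what a row does not reach is not made up. A row lasts 1/12 s, in which the tool goes at most 41.7 mm and 7.16 degrees, less where a joint would pass 70% of its speed; a pose out of reach is approached as far as the arm can. A call is refused whole if a number of a shift passes 0.0417 or a number of a turn 0.125, either way. A call with a gripper value outside its range is refused whole. The fingers move at their own pace and stop on an object; FORCE is the grip in N (left out, the last holds). Time passes only in rows, so rows that do not move let the fingers close. It gives the time, the measured TCP pose, the force and the opening at its end, in the units of the state.
- read_state(): the state, without advancing time (a new reading comes with each control period).
- camera(name): name is "side" or "top"; returns a dict with "img" (400x640x3 uint8, red, green, blue), "intrinsics" (3x3 intrinsics, pixels), "k1" (the pictures are not rectified: a ray, as slopes to the right and down, at radius r is drawn at 1 + k1 r^2 times it, then the intrinsics apply), "rvec" (rotation vector, rad) and "tvec" (3), from world to camera coordinates, as OpenCV has them. Camera axes: x right, y down, z forward; pixel columns grow to the right and rows downward; lengths in m; the calibration is good to about 2 mm. A picture is of the moment at which its call begins. There is no depth.
- finish_job(): hands the job in, once; it reports no verdict.
Trained networks look in the newest picture that a camera, given by its name, has taken for a name from the list of things; names that differ only in an ending like _2 or _b are one class to them, and where a whole thing is asked for, a point or a joint stands for the part that bears it (a point fixed in the world has none). Each returns a list of dicts, best first, with "score" (0 to 1); they miss things now and then, are a little off and sometimes report something else, mostly with a low value. They report only what shows in the picture. A call takes as long as a camera call. They do not tell look-alikes from the thing itself.
- cut_out(camera, query): "pixels" (400x640 bool, what is visible of it) and "centre" ([row, column] in pixels, amid what is visible of it).
- place_of(camera, query): "centre" ([row, column] in pixels: a listed point, or the origin of a listed thing).
The state is a dict: "time_s": time; "joint_positions": joint angles; "qd": joint speeds; "tau": joint torques, N m; "tool_pos": TCP position; "tcp_rot": TCP orientation; "force": force on the tool from outside, world axes, zero at the start; "ft_torque": the same for the moment, N m; "grip_width": opening from 0.0 (shut) to 1.0 (fully open).
Only numpy, scipy, OpenCV 4.12 (cv2) and the standard library are available. Lean on these libraries where they do the work, as an engineer would, in place of code of your own. Each camera call takes 0.05 s, during which the arm holds its last target. There are 200 camera calls.

## Working session

There is one attempt and no reset: what is moved stays moved. The work goes in short steps, Python scripts to look and compute and a shell command to move; the robot and the scene stay as the last step left them, time stands still between calls to the robot, and variables do not carry over. Pictures are saved under pics/ and viewed, about 8 in all and at most 12, crops included, and the job is handed in when it is done.

```bash
mkdir -p pics
cat > h.py <<'E'
import numpy as np,cv2
from rig import *
def ray(c,px):
    K=c["intrinsics"];K=np.array(K);x=(px[1]-K[0,2])/K[0,0];y=(px[0]-K[1,2])/K[1,1]
    rd=np.hypot(x,y);r=rd
    for _ in range(20): r=rd/(1+c["k1"]*r*r)
    s=r/rd if rd>0 else 1
    R=cv2.Rodrigues(np.array(c["rvec"],float))[0];t=np.array(c["tvec"],float).ravel()
    return -R.T@t,R.T@np.array([x*s,y*s,1])
def atz(c,px,z):
    o,d=ray(c,px);return o+d*(z-o[2])/d[2]
def tri(c1,p1,c2,p2):
    o1,d1=ray(c1,p1);o2,d2=ray(c2,p2)
    s=np.linalg.lstsq(np.c_[d1,-d2],o2-o1,rcond=None)[0]
    a=o1+d1*s[0];b=o2+d2*s[1];return (a+b)/2,np.linalg.norm(a-b)
def proj(c,P):
    R=cv2.Rodrigues(np.array(c["rvec"],float))[0];t=np.array(c["tvec"],float).ravel()
    q=R@np.array(P)+t;x,y=q[:2]/q[2];f=1+c["k1"]*(x*x+y*y);K=np.array(c["intrinsics"])
    return np.array([K[1,1]*y*f+K[1,2],K[0,0]*x*f+K[0,2]])
def shot(n,f=None):
    c=camera(n)
    if f: cv2.imwrite("pics/"+f,c["img"][:,:,::-1])
    return c
E
python3 - <<'E'
from h import *
np.set_printoptions(precision=3,suppress=True)
s=shot("side","s0.png");t=shot("top","t0.png")
im=np.vstack([s["img"],t["img"]]);cv2.imwrite("pics/a.png",cv2.resize(im[:,:,::-1],(480,600)))
print(tip_extent if not callable(tip_extent) else tip_extent())
for n,c in(("side",s),("top",t)): print(n,"cam at",ray(c,(200,320)))
for q in "rack low_end slide_face push_plate book_ochre ochre_top book_blue book_grey bowl mug case weight pot remote".split():
    a=place_of("side",q);b=place_of("top",q)
    f=lambda L:[(np.round(k["centre"]).tolist(),round(k["score"],2)) for k in L[:3]]
    print(q,f(a),f(b),*(tri(s,a[0]["centre"],t,b[0]["centre"]) if a and b else ()))
print(read_state())
E
```

```text
0.008
side cam at (array([0.254, 0.521, 0.744]), array([ 0.368, -0.58 , -0.727]))
top cam at (array([0.442, 0.013, 1.222]), array([ 0.095,  0.002, -0.995]))
rack [([221.0, 349.0], 0.76), ([246.0, 215.0], 0.53), ([246.0, 327.0], 0.18)] [([212.0, 344.0], 0.85), ([157.0, 191.0], 0.55)] [ 0.526 -0.049  0.002] 0.0007904579665445879
low_end [] []
slide_face [([231.0, 338.0], 0.6)] [([213.0, 322.0], 0.97)] [0.522 0.01  0.024] 0.000987399865763554
push_plate [([244.0, 326.0], 0.71)] [([217.0, 288.0], 0.65)] [0.509 0.096 0.078] 0.004957756157221039
book_ochre [] [([207.0, 364.0], 0.96), ([212.0, 344.0], 0.47)]
ochre_top [([147.0, 379.0], 0.85)] [([197.0, 423.0], 0.73), ([216.0, 286.0], 0.7)] [ 0.55  -0.242  0.108] 0.0016075016912715915
book_blue [([274.0, 402.0], 0.56)] [([274.0, 389.0], 0.91), ([218.0, 334.0], 0.89), ([279.0, 322.0], 0.89)] [ 0.357 -0.2   -0.311] 0.04983874034908778
book_grey [] [([206.0, 346.0], 0.59)]
bowl [([165.0, 298.0], 0.69)] [([131.0, 379.0], 0.82)] [ 0.748 -0.147  0.016] 0.011993031306380972
mug [([248.0, 215.0], 0.95), ([316.0, 182.0], 0.22)] [([130.0, 252.0], 0.61
[... 199 characters left out ...]
)] [ 0.759 -0.004  0.014] 0.000940148341684014
pot [([166.0, 296.0], 0.32)] [([155.0, 194.0], 0.89)] [0.554 0.219 0.402] 0.11929316174329337
remote [([378.0, 249.0], 0.62)] [([228.0, 182.0], 0.74)] [ 0.491  0.392 -0.003] 0.0027736528338583965
{'time_s': 1.5, 'joint_positions': array([ 1.167,  0.615, -0.013,  1.423,  0.008,  1.103, -0.04 ]), 'qd': array([ 0.001, -0.001,  0.   , -0.001,  0.001, -0.002,  0.001]), 'tau': array([  0.   , -45.881,   0.209, -16.603,  -0.061,   0.013,   0.   ]), 'tool_pos': array([ 0.239, -0.604,  0.227]), 'tcp_rot': array([3.086, 0.588, 0.   ]), 'force': array([-1.186, -0.816, -0.102]), 'ft_torque': array([-0.034,  0.006, -0.066]), 'grip_width': 1.0009967062840885}
```

```bash
ls pics
```

```text
a.png
s0.png
t0.png
```

View pics/a.png

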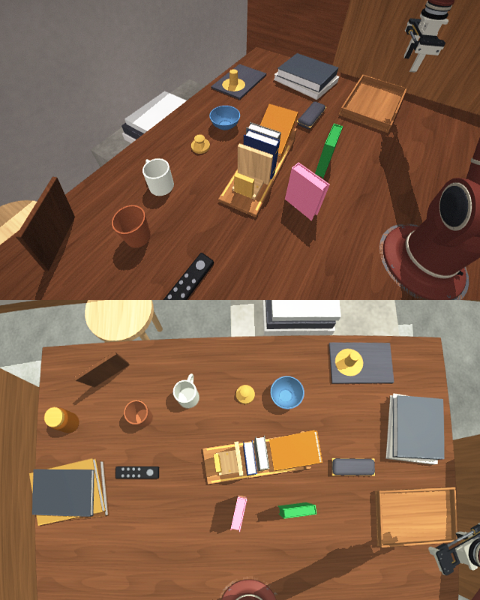

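Run:
```python
import cv2
a=cv2.imread("pics/s0.png")[110:290,270:450];b=cv2.imread("pics/t0.png")[150:300,260:450]
cv2.imwrite("pics/b.png",cv2.hconcat([cv2.resize(a,(400,400)),cv2.resize(b,(400,316)).copy() if 0 else cv2.copyMakeBorder(cv2.resize(b,(400,316)),0,84,0,0,0)]))
```

```text
(no output)
```

View pics/b.png

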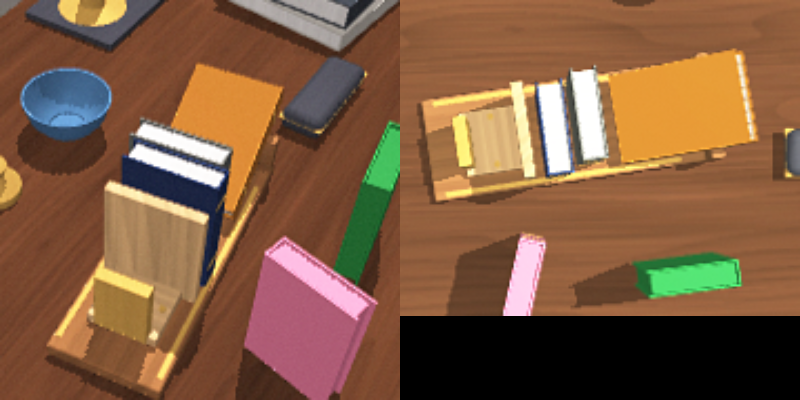

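The ochre book is the orange one at top px (row 205, col 390), leaning over the low end. It is the only orange book. The blue and grey books stand in the rack at about (210, 335). The look-alikes are the pink book at top px (280, 318) and the green one at (282, 392), both outside the rack on the table. Next I'll fit the rack pose and check it with an overlay.

```bash
cat >> h.py <<'E'
ORG=np.array([.527,-.049]);YAW=np.deg2rad(6.9)
def W(p,org=None,yaw=None):
    o=ORG if org is None else org;a=YAW if yaw is None else yaw
    c,s=np.cos(a),np.sin(a);return np.array([o[0]+c*p[0]-s*p[1],o[1]+s*p[0]+c*p[1],p[2]])
def Rk(w):
    c,s=np.cos(YAW),np.sin(YAW);d=np.array(w[:2])-ORG;return np.array([c*d[0]+s*d[1],-s*d[0]+c*d[1],w[2]])
E
python3 - <<'E'
from h import *
np.set_printoptions(precision=4,suppress=True)
t=shot("top");s=shot("side")
obs=dict(slide_face=(.522,.010,.024),push=(.509,.096,.078),top=(.55,-.242,.108))
for k,v in obs.items(): print(k,Rk(v))
B=np.deg2rad(62)
def bk(y,z): # book (y from -y face,z) -> rack
    return (-.056+y*np.cos(B)-z*np.sin(B), .018+y*np.sin(B)+z*np.cos(B))
L=[]
def loop(P,c): L.append((P,c))
loop([(-.065,-.175,.018),(.065,-.175,.018),(.065,.195,.018),(-.065,.195,.018)],(255,0,0))
loop([(-.065,-.150,.068),(.065,-.150,.068),(.065,-.166,.068),(-.065,-.166,.068)],(0,255,0))
j=.02
loop([(-.055,.08-j,.148),(.055,.08-j,.148),(.055,.094-j,.148),(-.055,.094-j,.148)],(255,0,255))
for z in(0.032,0): loop([(x,)+bk(z,h) for x,h in((-.055,0),(.055,0),(.055,.165),(-.055,.165))],(0,0,255))
out=[]
for c,(r0,r1,c0,c1) in((t,(170,270,250,450)),(s,(120,290,270,450))):
    k=800//(c1-c0) if c is t else 3
    im=cv2.resize(c["img"][r0:r1,c0:c1,::-1],None,fx=k,fy=k)
    for P,col in L:
        q=[((proj(c,W(p))[::-1]-(c0,r0)+.5)*k).astype(int) for p in P]
        cv2.polylines(im,[np.array(q)],True,col,1)
    out.append(im)
cv2.imwrite("pics/c.png",out[0]);cv2.imwrite("pics/d.png",out[1])
E
```

```text
slide_face [0.0021 0.0592 0.024 ]
push [-0.0004  0.1461  0.078 ]
top [-0.0004 -0.1944  0.108 ]
```

View pics/c.png

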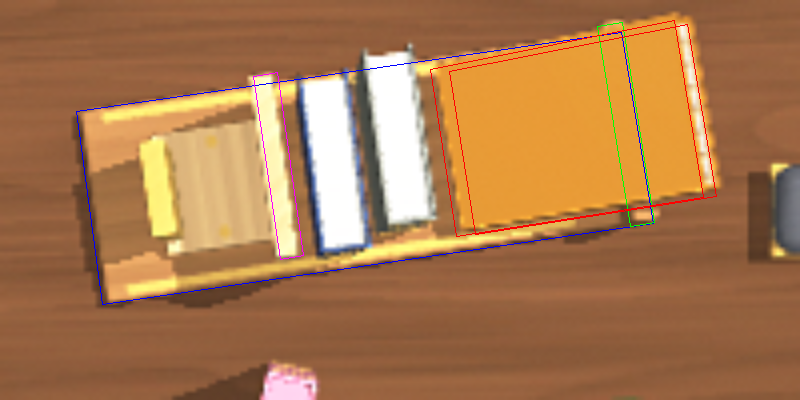

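View pics/d.png

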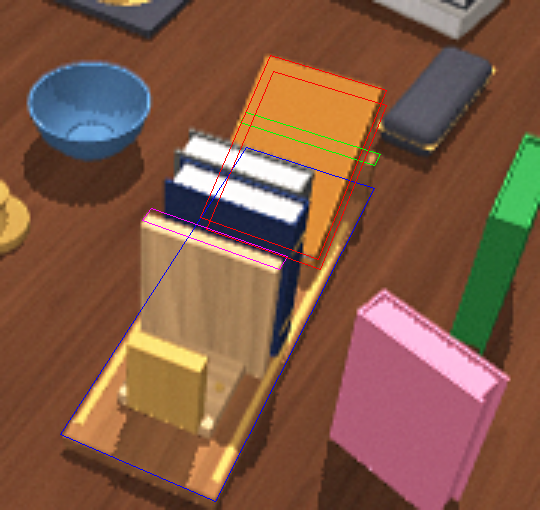

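The overlay fits. The rack floor (blue), low end, panel and ochre outline all lie on the image in both views, within about 1–2 px. Now I'll get the gaps around the standing books.

Run:
```python
from h import *
np.set_printoptions(precision=4,suppress=True)
t=shot("top")
for n,z,P in(("grey+",.166,[(367,55),(390,225)]),("grey-",.166,[(412,47),(435,218)]),("blue+",.173,[(300,80),(322,252)]),("blue-",.173,[(347,75),(369,245)]),("och top",.1237,[(678,25),(705,190)])):
    print(n,[Rk(atz(t,(170+p[1]/4-.5,250+p[0]/4-.5),z)) for p in P])
q=W((.002,-.158,.15));st=read_state()
a=cv2.Rodrigues(np.array(st["tcp_rot"]))[0][:,1];print("goal",q,"delta",q-st["tool_pos"],"jaw deg",np.degrees(np.arctan2(a[1],a[0])))
```

```text
grey+ [array([0.0557, 0.0064, 0.166 ]), array([-0.0449,  0.0079,  0.166 ])]
grey- [array([ 0.0566, -0.0205,  0.166 ]), array([-0.0447, -0.0186,  0.166 ])]
blue+ [array([0.0459, 0.0476, 0.173 ]), array([-0.0548,  0.0495,  0.173 ])]
blue- [array([0.0449, 0.0201, 0.173 ]), array([-0.0548,  0.0221,  0.173 ])]
och top [array([ 0.052 , -0.1887,  0.1237]), array([-0.0507, -0.1883,  0.1237])]
goal [ 0.548  -0.2056  0.15  ] delta [ 0.3088  0.3988 -0.0766] jaw deg -68.40635164720582
```

```bash
R='[[0.024,0.031,0,-0.022,1],[0.024,0.031,0,-0.022,1],[0.024,0.031,0,-0.022,1],[0.024,0.031,0,-0.022,1],[0.024,0.031,0,-0.022,1]]'; python3 -m inch '[[0.024,0.031,0,-0.022,1],[0.024,0.031,0,-0.022,1],[0.024,0.031,0,-0.022,1],[0.024,0.031,0,-0.022,1],[0.024,0.031,0,-0.022,1]]'; python3 -m inch '[[0.024,0.031,0,-0.022,1],[0.024,0.031,0,-0.022,1],[0.024,0.031,0,-0.022,1],[0.024,0.031,0,-0.022,1],[0.024,0.031,0,-0.022,1]]'
cat > go.py <<'E'
# report the pose in rack coords and the world shift to a given rack goal
import sys
from h import *
np.set_printoptions(precision=4,suppress=True)
st=read_state();p=np.array(st["tool_pos"]);a=cv2.Rodrigues(np.array(st["tcp_rot"]))[0][:,1]
ang=np.degrees(np.arctan2(a[1],a[0]))
print("t",round(st["time_s"],2),"rack",Rk(p),"jaw-racky deg",round((ang-96.9+90)%180-90,2),"F",st["force"],"grip",round(st["grip_width"],3))
if len(sys.argv)>3: print("world delta",W([float(v) for v in sys.argv[1:4]])-p)
E
python3 go.py 0.001 -0.161 0.15
```

```text
time_s: 2.07
tool_pos: [0.3501, -0.4542, 0.2259]
tcp_rot: [3.113, 0.371, -0.013]
force: [0.4, -0.8, -0.2]
grip_width: 1.001
time_s: 2.48
tool_pos: [0.4747, -0.2915, 0.2273]
tcp_rot: [3.127, 0.187, -0.01]
force: [-0.0, -0.3, -0.9]
grip_width: 1.0
t 2.48 rack [-0.081  -0.2345  0.2273] jaw-racky deg -0.07 F [-0.0334 -0.3111 -0.918 ] grip 1.0
world delta [ 0.0726  0.0828 -0.0773]
```

```bash
python3 -m inch '[[0.024,0.028,0,0,1],[0.024,0.028,0,0,1],[0.022,0.024,-0.01,0,1],[0,0,-0.035,0,1],[0,0,-0.032,0,1]]'; python3 -m inch '[[0,0,0,0,1],[0,0,0,0,1]]'; python3 go.py 0.001 -0.161 0.098
```

```text
time_s: 2.9
tool_pos: [0.5614, -0.195, 0.1573]
tcp_rot: [3.124, 0.216, 0.031]
force: [-1.2, -0.9, -1.8]
grip_width: 1.001
time_s: 3.07
tool_pos: [0.5591, -0.1912, 0.152]
tcp_rot: [3.129, 0.223, 0.015]
force: [0.3, -0.0, 0.8]
grip_width: 0.999
t 3.07 rack [ 0.0148 -0.1451  0.152 ] jaw-racky deg 1.25 F [ 0.3118 -0.0272  0.8402] grip 0.999
world delta [-0.0118 -0.0175 -0.054 ]
```

```bash
python3 -m inch '[[-0.006,-0.009,0,-0.011,1],[-0.006,-0.009,0,-0.011,1],[0,0,-0.02,0,1],[0,0,-0.015,0,1],[0,0,0,0,1]]'; python3 go.py 0.001 -0.161 0.097
```

```text
time_s: 3.48
tool_pos: [0.5469, -0.2202, 0.125]
tcp_rot: [3.122, 0.168, 0.033]
force: [-0.1, -0.1, -0.2]
grip_width: 1.0
t 3.48 rack [-0.0008 -0.1724  0.125 ] jaw-racky deg -0.75 F [-0.0947 -0.122  -0.1925] grip 1.0
world delta [ 0.0004  0.0115 -0.028 ]
```

```bash
python3 -m inch '[[0,0.005,0,0.006,1],[0,0.004,0,0.005,1],[0,0,-0.008,0,1],[0,0,-0.008,0,1],[0,0,0,0,1]]'; python3 go.py 0.001 -0.161 0.097;  python3 -m inch '[[0,0,0,0,1]]'; python3 go.py 0.001 -0.161 0.097
```

```text
time_s: 3.9
tool_pos: [0.5479, -0.2164, 0.1147]
tcp_rot: [3.116, 0.174, 0.048]
force: [-0.4, 0.2, -0.5]
grip_width: 1.0
t 3.9 rack [ 0.0007 -0.1687  0.1147] jaw-racky deg -0.51 F [-0.418   0.1918 -0.5235] grip 1.0
world delta [-0.0006  0.0076 -0.0177]
time_s: 3.98
tool_pos: [0.548, -0.2162, 0.1146]
tcp_rot: [3.116, 0.175, 0.048]
force: [1.2, -0.1, 0.3]
grip_width: 0.997
t 3.98 rack [ 0.0008 -0.1685  0.1146] jaw-racky deg -0.49 F [ 1.1561 -0.1131  0.2754] grip 0.997
world delta [-0.0007  0.0075 -0.0176]
```

```bash
python3 -m inch '[[0,0.007,0,0.005,1],[0,0,-0.01,0,1],[0,0,-0.009,0,1],[0,0,0,0,1],[0,0,0,0,1]]'; python3 go.py 0.001 -0.161 0.097
```

```text
time_s: 4.4
tool_pos: [0.5484, -0.2074, 0.0934]
tcp_rot: [3.116, 0.186, 0.048]
force: [0.5, -0.4, 0.2]
grip_width: 1.0
t 4.4 rack [ 0.0022 -0.1598  0.0934] jaw-racky deg -0.08 F [ 0.4767 -0.3601  0.2227] grip 1.0
world delta [-0.001  -0.0013  0.0036]
```

```bash
python3 -m inch '[[-0.0006,0.005,0,0,1],[0,0,0,0,1]]'; python3 go.py;python3 -m inch '[[-0.0004,0.003,0.005,0,1],[-0.0004,0.003,0.005,0,1],[-0.0004,0.003,0.005,0,1],[0,0,0,0,1]]'; python3 go.py
python3 - <<'E'
from h import *
s=shot("side","s1.png");t=shot("top","t1.png")
a=place_of("side","ochre_top");b=place_of("top","ochre_top")
for x in a[:1]:
  for y in b[:2]: print(x["score"],y["score"],Rk(tri(s,x["centre"],t,y["centre"])[0]))
E
```

```text
time_s: 4.57
tool_pos: [0.5475, -0.2024, 0.0928]
tcp_rot: [3.116, 0.185, 0.046]
force: [0.1, 0.2, -0.2]
grip_width: 0.999
t 4.57 rack [ 0.0019 -0.1547  0.0928] jaw-racky deg -0.11 F [ 0.07    0.1562 -0.1554] grip 0.999
time_s: 4.9
tool_pos: [0.5463, -0.1936, 0.1097]
tcp_rot: [3.114, 0.184, 0.048]
force: [-1.2, -0.9, -0.0]
grip_width: 1.002
t 4.9 rack [ 0.0018 -0.1459  0.1097] jaw-racky deg -0.15 F [-1.1923 -0.8984 -0.0091] grip 1.002
```

Run:
```python
from h import *
a=cv2.imread("pics/s1.png")[60:260,270:470];b=cv2.imread("pics/t1.png")[150:280,300:480]
cv2.imwrite("pics/e.png",cv2.hconcat([cv2.resize(a,(400,400)),cv2.copyMakeBorder(cv2.resize(b,(400,289)),0,111,0,0,0)]))
t=shot("top");s=shot("side")
for n in("side","top"): print(n,[(x["centre"],x["score"]) for x in place_of(n,"ochre_top")+place_of(n,"book_ochre")])
for th in(28,32,36,40):
  B=np.deg2rad(th);p=(0,-.056-.165*np.cos(B)+.016*np.sin(B),.018+.165*np.sin(B)+.016*np.cos(B));print(th,proj(s,W(p)),proj(t,W(p)))
```

```text
side [([147.8, 376.7], 0.87)]
top [([208.2, 364.5], 0.89)]
28 [146.27227418 378.98701993] [196.81060084 423.41617249]
32 [144.90005448 378.57126306] [196.81057449 421.60132121]
36 [143.77926088 378.04055016] [196.86881982 419.45503303]
40 [142.92395573 377.39361092] [196.98645984 416.98194606]
```

View pics/e.png

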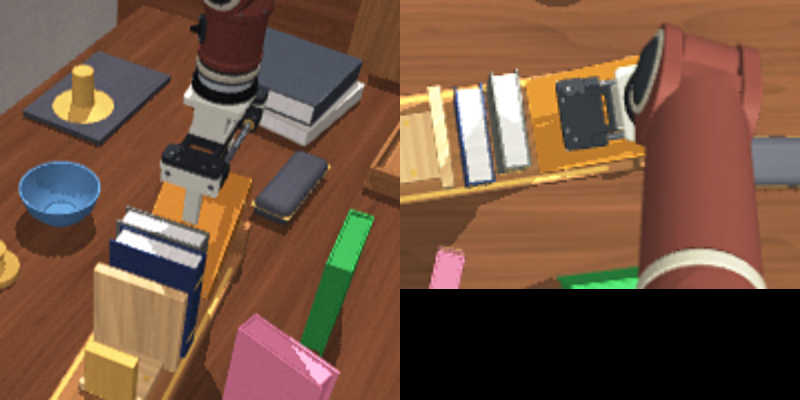

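```bash
python3 -m inch '[[0.0,-0.004,0.015,0,1],[0,0,0.02,0,1],[0,0,0.01,0,-1],[0.003,-0.025,0,0,-1],[0.003,-0.025,0,0,-1]]' 20; python3 -m inch '[[0.003,-0.025,0,0,-1],[0,0,0,0,-1],[0,0,0,0,-1],[0,0,0,0,-1]]'; python3 go.py 0.002 -0.235 0.068
python3 - <<'E'
from h import *
s=shot("side");t=shot("top")
a=place_of("side","ochre_top");b=place_of("top","ochre_top")
print([(x["centre"],x["score"]) for x in a+b])
if a and b: print(Rk(tri(s,a[0]["centre"],t,b[0]["centre"])[0]))
E
```

```text
time_s: 5.82
tool_pos: [0.5512, -0.2389, 0.1536]
tcp_rot: [3.124, 0.203, 0.037]
force: [0.6, -1.3, -1.0]
grip_width: 0.835
time_s: 6.15
tool_pos: [0.5537, -0.2691, 0.1537]
tcp_rot: [3.123, 0.193, 0.038]
force: [0.1, -0.3, -0.5]
grip_width: 0.539
t 6.15 rack [ 0.     -0.2217  0.1537] jaw-racky deg 0.18 F [ 0.1287 -0.2576 -0.5011] grip 0.539
world delta [ 0.0035 -0.013  -0.0857]
[([149.0, 379.0], 0.96), ([196.2, 422.9], 0.93)]
[ 0.00090279 -0.19609045  0.09878211]
```

```bash
python3 -m inch '[[0.002,-0.008,0,0,-1],[0.001,-0.004,0,0,-1],[0,0,-0.025,0,-1],[0,0,-0.025,0,-1],[0,0,-0.02,0,-1]]'; python3 -m inch '[[0,0,-0.005,0,-1],[0,0,0,0,-1],[0,0,0,0,-1]]'; python3 go.py 0.002 -0.222 0.062
python3 - <<'E'
from h import *
t=shot("top");s=shot("side")
im=cv2.hconcat([cv2.resize(s["img"][60:260,270:470],(400,400)),cv2.resize(t["img"][110:310,300:500],(400,400))])
cv2.imwrite("pics/f.png",im[:,:,::-1])
E
```

```text
time_s: 6.77
tool_pos: [0.5631, -0.281, 0.0883]
tcp_rot: [3.116, 0.203, 0.06]
force: [0.3, -0.2, -0.2]
grip_width: 0.025
time_s: 7.02
tool_pos: [0.5608, -0.2804, 0.0789]
tcp_rot: [3.12, 0.203, 0.048]
force: [-0.3, 0.8, -0.5]
grip_width: 0.003
t 7.02 rack [ 0.0058 -0.2338  0.0789] jaw-racky deg 0.54 F [-0.3077  0.7629 -0.4659] grip 0.003
world delta [-0.0052  0.0112 -0.0169]
```

View pics/f.png

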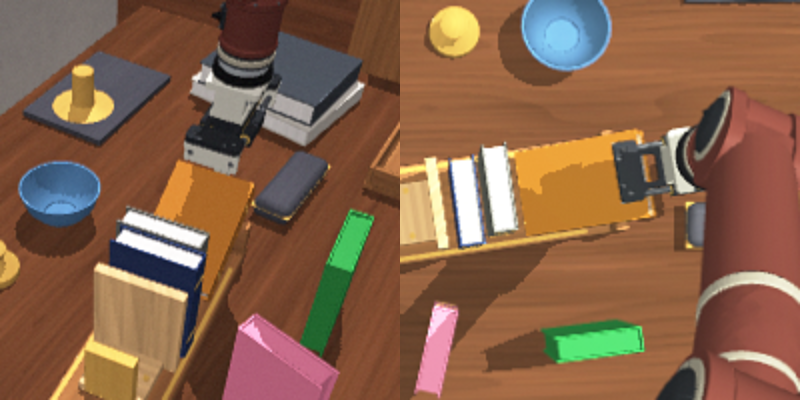

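```bash
python3 -m inch '[[-0.003,0.004,-0.007,-0.008,-1],[-0.001,0.005,0,0,-1],[0,0,0,0,-1]]'; python3 go.py; python3 -m inch '[[-0.0005,0.004,0,0,-1],[-0.0005,0.004,0,0,-1],[0,0,0,0,-1]]'; python3 go.py -0.002 -0.2 0.07
```

```text
time_s: 7.37
tool_pos: [0.5589, -0.2718, 0.0753]
tcp_rot: [3.117, 0.189, 0.059]
force: [-0.0, 0.5, 0.2]
grip_width: 0.005
t 7.37 rack [ 0.0049 -0.225   0.0753] jaw-racky deg 0.01 F [-0.0397  0.504   0.2018] grip 0.005
time_s: 7.62
tool_pos: [0.5583, -0.2624, 0.0765]
tcp_rot: [3.117, 0.19, 0.062]
force: [0.2, -0.1, -0.0]
grip_width: 0.006
t 7.62 rack [ 0.0054 -0.2156  0.0765] jaw-racky deg 0.05 F [ 0.1958 -0.0724 -0.012 ] grip 0.006
world delta [-0.0092  0.0146 -0.0065]
```

```bash
python3 -m inch '[[-0.0005,0.004,0.005,0,-1],[-0.0005,0.004,0.007,0,-1],[-0.0005,0.004,0.007,0,-1],[-0.0005,0.004,0.006,0,-1],[0,0,0,0,-1]]'; python3 go.py
python3 - <<'E'
from h import *
t=shot("top","t2.png");s=shot("side","s2.png")
for n in("side","top"): print(n,[(x["centre"],round(x["score"],2)) for x in place_of(n,"ochre_top")])
for n in("side","top"): print(n,[(x["centre"],round(x["score"],2)) for x in place_of(n,"book_ochre")])
m=cut_out("side","book_ochre")
if m:
  p=np.argwhere(m[0]["pixels"]);print(m[0]["score"],p.min(0),p.max(0))
E
```

```text
time_s: 8.03
tool_pos: [0.5565, -0.2462, 0.1047]
tcp_rot: [3.114, 0.189, 0.064]
force: [0.7, -0.5, -0.2]
grip_width: 0.006
t 8.03 rack [ 0.0056 -0.1993  0.1047] jaw-racky deg 0.03 F [ 0.7166 -0.5427 -0.2145] grip 0.006
side [([147.1, 373.4], 0.91)]
top [([194.3, 417.9], 0.83)]
side [([222.8, 349.2], 0.52)]
top [([208.0, 357.1], 0.96)]
0.96 [138 346] [210 396]
```

```bash
cat > top.py <<'E'
from h import *
t=shot("top");s=shot("side")
for q in("ochre_top","book_ochre","slide_face"):
  a=place_of("side",q);b=place_of("top",q)
  if a and b:
    p,e=tri(s,a[0]["centre"],t,b[0]["centre"]);print(q,np.round(Rk(p),4),"err",round(e,4),round(a[0]["score"],2),round(b[0]["score"],2))
  else: print(q,a[:1] and a[0]["centre"],b[:1] and b[0]["centre"])
p=place_of("top","book_grey");print("grey",[(np.round(Rk(atz(t,x["centre"],.018)),3),round(x["score"],2)) for x in p[:2]])
E
python3 top.py
```

```text
ochre_top [ 0.0032 -0.1924  0.1084] err 0.006 0.79 0.61
book_ochre [0.1096 0.1088 0.0734] err 0.3744 0.6 0.72
slide_face [-0.0027  0.0592  0.0156] err 0.0015 0.77 0.67
grey [(array([0.007, 0.002, 0.018]), 0.94), (array([-0.003,  0.058,  0.018]), 0.7)]
```

Run:
```python
from h import *
t=cv2.imread("pics/t2.png");s=cv2.imread("pics/s2.png")
cv2.imwrite("pics/g.png",cv2.hconcat([cv2.resize(s[110:230,325:415],(390,520),interpolation=cv2.INTER_CUBIC),cv2.resize(t[160:290,340:440],(400,520),interpolation=cv2.INTER_CUBIC)]))
```

```text
(no output)
```

View pics/g.png

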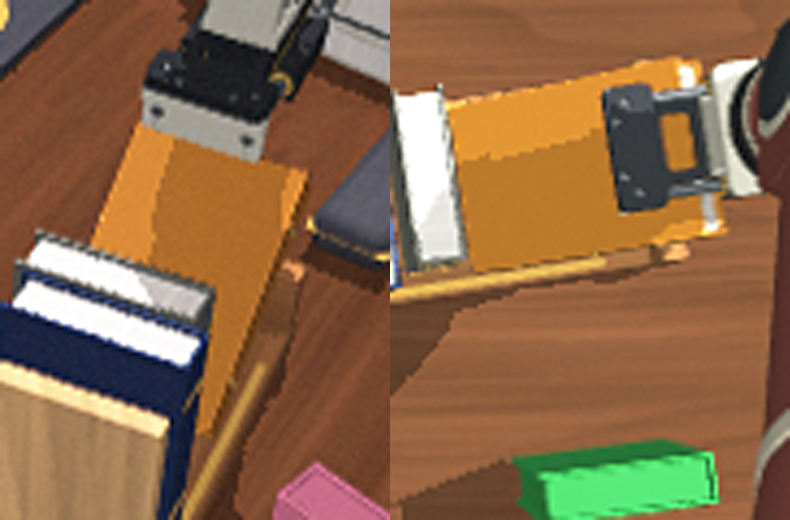

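```bash
cat > fit.py <<'E'
from h import *
from scipy.optimize import least_squares
# corners of upper broad face top edge: pts: list of (cam, px, xsign)
def fit(obs):
    cs={n:camera(n) for n in("side","top")}
    def f(v):
        fy,th,dx,yw=v;B=np.deg2rad(th);r=[]
        for n,px,sx,h,tk in obs:
            P=np.array([sx*.055,-h*np.cos(B)+tk*np.sin(B),.018+h*np.sin(B)+tk*np.cos(B)])
            c,s=np.cos(yw),np.sin(yw);P[:2]=[c*P[0]-s*P[1]+dx,s*P[0]+c*P[1]+fy]
            r+=list(proj(cs[n],W(P))-px)
        return np.array(r)
    best=min((least_squares(f,[-.05,a,0,0]) for a in(25,45,65)),key=lambda k:k.cost)
    return best.x,best.fun
if __name__=="__main__":
    np.set_printoptions(precision=3,suppress=True)
    print(fit([("top",(176,419.5),1,.165,.032),("top",(217.5,426),-1,.165,.032),("side",(149.3,398.3),-1,.165,.032),("side",(138.3,359.3),1,.165,.032)]))
    print(fit([("top",(176.5,416),1,.165,.032),("top",(215,420.5),-1,.165,.032),("side",(149.3,395.4),-1,.165,.032),("side",(209,372.3),-1,0,.032)]))
E
python3 fit.py
```

```text
(array([-0.057, 26.616,  0.001, -0.002]), array([-1.565, -0.436,  0.996,  0.334,  0.397,  0.094, -0.102,  0.468]))
(array([-0.049, 29.585,  0.006, -0.02 ]), array([-3.023, -1.329,  2.926,  0.685,  1.05 ,  0.629, -1.671, -0.181]))
```

```bash
python3 -m inch '[[0.001,-0.012,0,0,-1],[-0.004,-0.008,-0.01,0,-1],[0,0,-0.02,0,-1],[0,0,-0.008,0,-1],[0,0,0,0,-1]]'; python3 go.py; python3 top.py
```

```text
time_s: 9.45
tool_pos: [0.5517, -0.2684, 0.0626]
tcp_rot: [3.117, 0.188, 0.06]
force: [0.0, 0.6, 0.6]
grip_width: 0.003
t 9.45 rack [-0.0018 -0.2208  0.0626] jaw-racky deg -0.03 F [0.016  0.5741 0.6139] grip 0.003
ochre_top [ 0.002  -0.189   0.0982] err 0.0021 0.92 0.68
book_ochre [] [210.3, 360.8]
slide_face [0.0012 0.0531 0.0147] err 0.0006 0.82 0.79
grey [(array([ 0.004, -0.007,  0.018]), 0.9)]
```

```bash
python3 -m inch '[[-0.0009,0.008,0,0,-1],[-0.0008,0.007,0,0,-1],[-0.0008,0.007,0,0,-1],[-0.0005,0.004,0,0,-1],[0,0,0,0,-1]]'; python3 go.py;python3 top.py
```

```text
time_s: 10.32
tool_pos: [0.5511, -0.2422, 0.0667]
tcp_rot: [3.11, 0.188, 0.071]
force: [-0.0, -2.0, -0.5]
grip_width: 0.007
t 10.32 rack [ 0.0007 -0.1947  0.0667] jaw-racky deg -0.01 F [-0.0016 -1.9775 -0.4547] grip 0.007
ochre_top [ 0.0068 -0.177   0.0959] err 0.0001 0.7 0.75
book_ochre [] [208.6, 352.8]
slide_face [-0.0018  0.0627  0.0287] err 0.0007 0.71 0.88
grey [(array([0.011, 0.001, 0.018]), 0.64)]
```

```bash
python3 -m inch '[[-0.0003,0.003,0.004,0,-1],[-0.0003,0.003,0.006,0,-1],[-0.0003,0.003,0.006,0,-1],[0,0,0,0,-1]]'; python3 go.py;python3 top.py
```

```text
time_s: 11.1
tool_pos: [0.5501, -0.2365, 0.0843]
tcp_rot: [3.107, 0.182, 0.072]
force: [0.2, -1.7, -0.2]
grip_width: 0.006
t 11.1 rack [ 0.0004 -0.1889  0.0843] jaw-racky deg -0.25 F [ 0.2255 -1.685  -0.1576] grip 0.006
ochre_top [ 0.0039 -0.1674  0.1227] err 0.0003 0.68 0.85
book_ochre [] [208.1, 354.4]
slide_face [-0.0042  0.0594  0.0245] err 0.003 0.7 0.91
grey [(array([ 0.007, -0.005,  0.018]), 0.65)]
```

```bash
python3 -m inch '[[-0.0006,0.005,0.007,0,-1],[-0.0006,0.005,0.007,0,-1],[-0.0006,0.005,0.006,0,-1],[-0.0006,0.005,0.006,0,-1],[0,0,0,0,-1]]'; python3 go.py;python3 top.py
```

```text
time_s: 11.97
tool_pos: [0.5464, -0.2169, 0.1114]
tcp_rot: [3.105, 0.178, 0.069]
force: [-0.2, -2.0, 1.3]
grip_width: 0.005
t 11.97 rack [-0.0009 -0.169   0.1114] jaw-racky deg -0.38 F [-0.1556 -2.0433  1.2768] grip 0.005
ochre_top [ 0.0046 -0.1556  0.1211] err 0.005 0.9 0.6
book_ochre [] [212.1, 351.7]
slide_face [0.0019 0.0581 0.0097] err 0.0032 0.79 0.89
grey [(array([0.013, 0.005, 0.018]), 0.76)]
```

```bash
cat > pic.py <<'E'
import sys
from h import *
t=shot("top")["img"][:,:,::-1];s=shot("side")["img"][:,:,::-1]
cv2.imwrite("pics/"+sys.argv[1],cv2.hconcat([cv2.resize(s[110:230,310:415],(455,520),interpolation=cv2.INTER_CUBIC),cv2.resize(t[160:270,345:430],(340,440),interpolation=cv2.INTER_CUBIC) if 0 else cv2.resize(t[160:290,345:430],(340,520),interpolation=cv2.INTER_CUBIC)]))
E
python3 pic.py h1.png
```

```text
(no output)
```

View pics/h1.png

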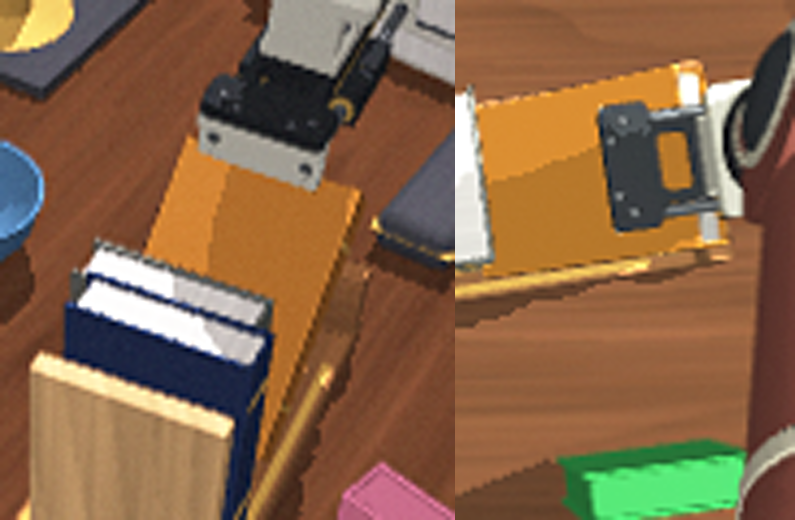

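Run:
```python
from fit import *
np.set_printoptions(precision=3,suppress=True)
print(fit([("top",(177,402.5),1,.165,.032),("top",(220,409),-1,.165,.032),("side",(153.9,393.1),-1,.165,.032),("side",(142.3,353.9),1,.165,.032)]))
t=camera("top");print([Rk(atz(t,p,.166)) for p in((160+100/4,345+25/4),(160+260/4,345+35/4))])
```

```text
(array([-0.027, 34.894,  0.002, -0.01 ]), array([-1.245, -0.213,  0.722,  0.193,  0.517,  0.613, -0.213, -0.172]))
[array([ 0.048, -0.016,  0.166]), array([-0.045, -0.008,  0.166])]
```

```bash
python3 -m inch '[[-0.0006,0.005,-0.002,0,-1],[-0.0006,0.005,0,0,-1],[-0.0006,0.005,0,0,-1],[-0.0006,0.005,0.002,0,-1],[0,0,0,0,-1]]'; python3 go.py;python3 top.py
```

```text
time_s: 13.08
tool_pos: [0.5459, -0.2134, 0.114]
tcp_rot: [3.083, 0.158, 0.083]
force: [0.6, -0.7, -0.6]
grip_width: 0.003
t 13.08 rack [-0.001  -0.1654  0.114 ] jaw-racky deg -1.1 F [ 0.5584 -0.6773 -0.5941] grip 0.003
ochre_top [ 0.0015 -0.1431  0.1367] err 0.0 0.79 0.59
book_ochre [] [210.0, 351.6]
slide_face [0.0023 0.0634 0.0312] err 0.0027 0.76 0.74
grey [(array([0.009, 0.003, 0.018]), 0.92)]
```

```bash
python3 -m inch '[[-0.001,0.01,0,0,-1],[-0.001,0.01,0,0,-1]]'; python3 go.py; python3 -c "
from h import *
s=read_state();R=cv2.Rodrigues(np.array(s['tcp_rot']))[0];print(R[:,2],s['joint_positions'],s['tau'],s['qd'],s['force'])"; python3 top.py;python3 pic.py h2.png
```

```text
time_s: 13.7
tool_pos: [0.5459, -0.2026, 0.1157]
tcp_rot: [3.071, 0.147, 0.092]
force: [0.2, -8.8, 5.2]
grip_width: 0.005
t 13.7 rack [ 0.0003 -0.1548  0.1157] jaw-racky deg -1.53 F [ 0.1743 -8.7966  5.2408] grip 0.005
[ 0.06296148 -0.06232288 -0.99606813] [ 0.25566973  0.60846689  0.06212369  1.82500675  0.00854455  0.63012068
 -1.17649157] [ -2.85577588 -37.61662245  -2.94218391  -9.52780545  -1.30842917
   0.71656555   0.11565903] [-0.19889893 -0.06929126  0.09692007  0.10703013  0.04615214 -0.10662693
 -0.19891971] [ 0.1743089  -8.79655576  5.24083828]
ochre_top [ 0.0054 -0.1324  0.1323] err 0.0047 0.97 0.56
book_ochre [] [210.3, 347.8]
slide_face [-0.0004  0.0588  0.0227] err 0.0007 0.74 0.69
grey [(array([0.009, 0.016, 0.018]), 0.68), (array([0.255, 0.224, 0.018]), 0.24)]
```

View pics/h2.png

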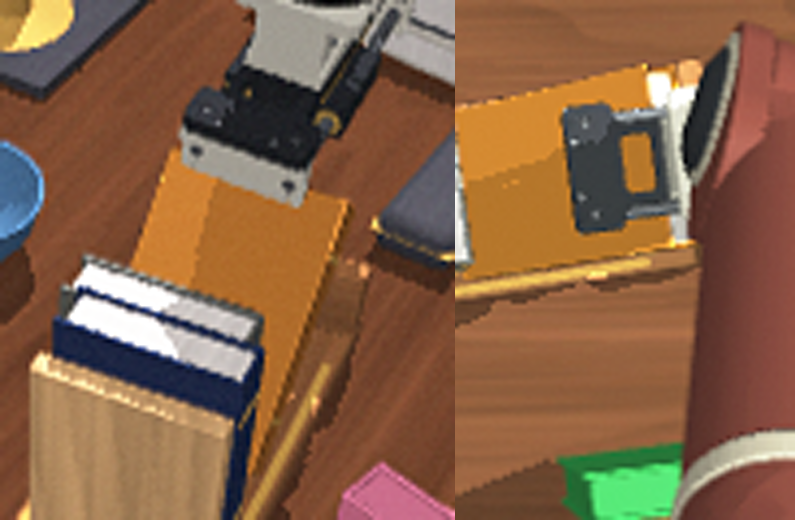

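```bash
python3 -m inch '[[0.0005,-0.006,0,0.01,-1],[0,0,0,0,-1]]'; python3 go.py
python3 - <<'E'
from fit import *
np.set_printoptions(precision=3,suppress=True)
print(fit([("top",(177,393.7),1,.165,.032),("top",(220,400.5),-1,.165,.032),("side",(156.6,390.8),-1,.165,.032),("side",(144.6,350.4),1,.165,.032)]))
E
python3 top.py
```

```text
time_s: 14.42
tool_pos: [0.5459, -0.2064, 0.1151]
tcp_rot: [3.075, 0.167, 0.09]
force: [-0.3, -3.0, 1.5]
grip_width: 0.004
t 14.42 rack [-0.0002 -0.1585  0.1151] jaw-racky deg -0.8 F [-0.3434 -3.022   1.5171] grip 0.004
(array([-0.013, 38.619,  0.003, -0.002]), array([-1.038, -0.092,  1.23 ,  0.352,  0.308,  0.013, -0.15 , -0.361]))
ochre_top [ 0.0053 -0.133   0.1355] err 0.0018 0.8 0.57
book_ochre [] [130.7, 377.4]
slide_face [-0.0006  0.0523  0.0081] err 0.0005 0.82 0.78
grey [(array([0.006, 0.013, 0.018]), 0.82)]
```

```bash
python3 -m inch '[[0,0,-0.01,0.01,-1],[0,0,-0.01,0,-1],[0,0,0,0,-1]]'; python3 go.py; python3 -m inch '[[-0.0006,0.006,0,0,-1],[-0.0006,0.006,0,0,-1],[0,0,0,0,-1]]'; python3 go.py; python3 top.py
```

```text
time_s: 15.22
tool_pos: [0.5504, -0.2141, 0.0988]
tcp_rot: [3.06, 0.178, 0.11]
force: [-1.1, -0.5, -0.2]
grip_width: 0.003
t 15.22 rack [ 0.0033 -0.1667  0.0988] jaw-racky deg -0.4 F [-1.0929 -0.4574 -0.1685] grip 0.003
time_s: 15.47
tool_pos: [0.5504, -0.2091, 0.1]
tcp_rot: [3.05, 0.169, 0.117]
force: [-0.4, -1.1, -0.2]
grip_width: 0.004
t 15.47 rack [ 0.004  -0.1618  0.1   ] jaw-racky deg -0.73 F [-0.356  -1.0615 -0.2242] grip 0.004
ochre_top [ 0.0073 -0.1395  0.1186] err 0.007 0.63 0.82
book_ochre [] [209.6, 345.3]
slide_face [0.0024 0.0669 0.0277] err 0.0078 0.65 0.93
grey [(array([-0.003,  0.025,  0.018]), 0.94)]
```

```bash
python3 -m inch '[[-0.001,0.01,0,0.006,-1],[-0.001,0.008,0.004,0.006,-1],[0,0,0,0,-1]]'; python3 go.py; python3 -m inch '[[-0.001,0.008,0.004,0,-1],[0,0,0,0,-1]]'; python3 go.py; python3 top.py
```

```text
time_s: 16.17
tool_pos: [0.5491, -0.1974, 0.1055]
tcp_rot: [3.041, 0.181, 0.123]
force: [0.5, -3.2, 0.7]
grip_width: 0.004
t 16.17 rack [ 0.0041 -0.15    0.1055] jaw-racky deg -0.31 F [ 0.4764 -3.1844  0.683 ] grip 0.004
time_s: 16.33
tool_pos: [0.5489, -0.1943, 0.1111]
tcp_rot: [3.034, 0.176, 0.127]
force: [0.5, -0.5, -0.1]
grip_width: 0.006
t 16.33 rack [ 0.0042 -0.1469  0.1111] jaw-racky deg -0.51 F [ 0.5412 -0.5032 -0.1268] grip 0.006
ochre_top [ 0.0039 -0.1314  0.1131] err 0.0116 0.73 0.84
book_ochre [] [210.8, 340.5]
slide_face [0.0011 0.0727 0.0227] err 0.0089 0.7 0.87
grey [(array([0.011, 0.036, 0.018]), 0.59)]
```

```bash
cat > sh.py <<'E'
from h import *
ref={"top":cv2.imread("pics/t0.png"),"side":cv2.imread("pics/s0.png")}
cur={n:shot(n)["img"][:,:,::-1].copy() for n in ref}
# patches (r0,r1,c0,c1) in the first pictures: panel, plate+sole
for nm,n,(r0,r1,c0,c1) in(("panel","top",(185,236,312,326)),("plate","top",(200,235,284,298)),("plate","side",(228,266,310,342)),("blue","top",(185,235,323,344)),("grey","top",(180,228,339,361))):
    P=ref[n][r0:r1,c0:c1];S=cur[n][r0-12:r1+13,max(c0-24,0):c1+25]
    m=cv2.matchTemplate(S,P,cv2.TM_CCOEFF_NORMED);_,v,_,l=cv2.minMaxLoc(m)
    print(nm,n,"shift col",l[0]-24,"row",l[1]-12,"score",round(v,2))
E
python3 sh.py
```

```text
panel top shift col 18 row -4 score 0.6
plate top shift col -6 row 1 score 0.94
plate side shift col -3 row 5 score 0.97
blue top shift col 0 row -5 score 0.61
grey top shift col -16 row 2 score 0.67
```

```bash
python3 -m inch '[[0.001,-0.007,-0.002,0,-1],[0.001,-0.007,-0.002,0,-1],[0.001,-0.007,0,0,-1],[0.001,-0.007,0,0,-1],[0,0,0.02,0,-1]]'; python3 -m inch '[[0,-0.003,0.03,0,-1],[0,0,0.03,0,1],[0,0,0.03,0,1],[0,0,0.03,0,1],[0,0,0,0,1]]'; python3 go.py 0 0.042 0.25; python3 top.py; python3 sh.py
python3 - <<'E'
from h import *
s=read_state();print(cv2.Rodrigues(np.array(s['tcp_rot']))[0][:,2])
t=shot("top")["img"][:,:,::-1];s=shot("side")["img"][:,:,::-1]
cv2.imwrite("pics/k.png",cv2.hconcat([cv2.resize(s[110:280,280:420],(430,522),interpolation=cv2.INTER_CUBIC),cv2.copyMakeBorder(cv2.resize(t[160:260,260:450],None,fx=1.9,fy=1.9,interpolation=cv2.INTER_CUBIC),0,332,0,0,0)]))
E
```

```text
time_s: 17.3
tool_pos: [0.5478, -0.2155, 0.1182]
tcp_rot: [3.052, 0.184, 0.101]
force: [0.1, -0.2, -1.1]
grip_width: 0.002
time_s: 17.72
tool_pos: [0.5462, -0.2159, 0.2411]
tcp_rot: [3.062, 0.187, 0.091]
force: [0.2, -1.2, 0.8]
grip_width: 0.245
t 17.72 rack [-0.001  -0.168   0.2411] jaw-racky deg -0.02 F [ 0.2153 -1.1548  0.8139] grip 0.245
world delta [-0.0243  0.2086  0.0089]
ochre_top [ 0.0115 -0.1623  0.0678] err 0.0038 0.77 0.94
book_ochre [] [209.0, 344.2]
slide_face [-0.0013  0.0718  0.0309] err 0.0002 0.74 0.65
grey [(array([0.004, 0.03 , 0.018]), 0.61)]
panel top shift col 18 row -4 score 0.57
plate top shift col -6 row 1 score 0.94
plate side shift col -3 row 5 score 0.96
blue top shift col 0 row -5 score 0.59
grey top shift col -16 row 2 score 0.66
[ 0.05158134 -0.06613385 -0.99647663]
```

View pics/k.png

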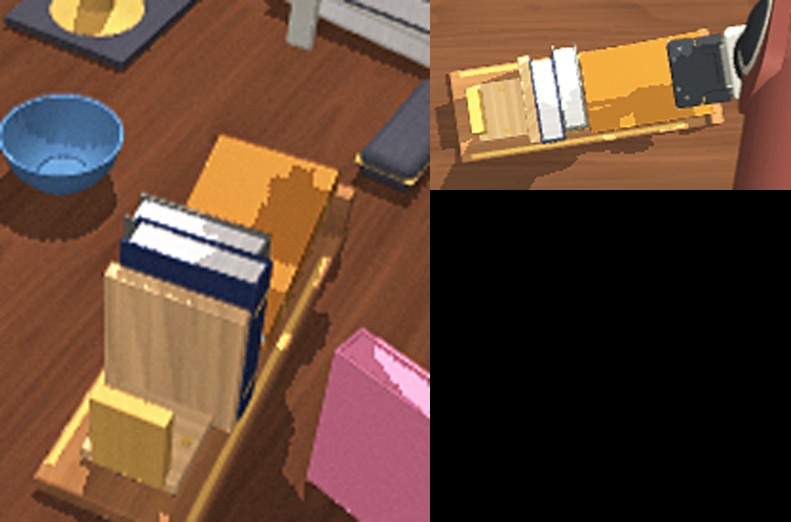

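```bash
python3 -m inch '[[-0.003,0.02,0,0,1],[-0.003,0.03,0,0,1],[-0.003,0.03,0,0,1],[-0.003,0.03,0,0,1],[-0.003,0.03,0,0,1]]'; python3 -m inch '[[-0.003,0.025,0,0,1],[-0.003,0.015,0,0,1],[0,0,0,0,1],[0,0,0,0,1]]'; python3 go.py 0 0.042 0.22
python3 - <<'E'
from h import *
s=read_state();print(cv2.Rodrigues(np.array(s['tcp_rot']))[0][:,2])
E
```

```text
time_s: 18.78
tool_pos: [0.5261, -0.0817, 0.2347]
tcp_rot: [3.059, 0.158, 0.074]
force: [0.7, 0.4, -0.2]
grip_width: 0.997
time_s: 19.12
tool_pos: [0.5195, -0.0307, 0.2349]
tcp_rot: [3.063, 0.18, 0.076]
force: [-0.4, -0.7, -0.5]
grip_width: 0.999
t 19.12 rack [-0.0053  0.0191  0.2349] jaw-racky deg -0.28 F [-0.3987 -0.6737 -0.5133] grip 0.999
world delta [ 0.0025  0.0234 -0.0149]
[ 0.0536252  -0.06915136 -0.99616386]
```

```bash
python3 -m inch '[[0.001,0.012,0,0,1],[0.001,0.012,0,0,1],[0,0,0,0,1]]'; python3 go.py 0 0.042 0.165
python3 - <<'E'
from h import *
np.set_printoptions(precision=4,suppress=True)
t=camera("top")
for z,P in((.166,[(184.7,337.4),(225.8,341.6)]),(.173,[(192.6,312.6),(233.7,318.4)])): print([Rk(atz(t,p,z)) for p in P])
E
```

```text
time_s: 19.37
tool_pos: [0.5223, -0.0092, 0.2352]
tcp_rot: [3.062, 0.169, 0.077]
force: [-0.2, -0.3, 0.5]
grip_width: 1.003
t 19.37 rack [0.0002 0.0401 0.2352] jaw-racky deg -0.68 F [-0.2397 -0.334   0.4707] grip 1.003
world delta [-0.0004  0.0019 -0.0702]
[array([0.0536, 0.0159, 0.166 ]), array([-0.0432,  0.0204,  0.166 ])]
[array([0.0427, 0.0761, 0.173 ]), array([-0.0537,  0.0764,  0.173 ])]
```

```bash
python3 -m inch '[[0,0.006,-0.02,0.008,1],[0,0,-0.025,0,1],[0,0,-0.018,0,1],[0,0,0,0,1],[0,0,0,0,1]]'; python3 go.py 0 0.047 0.163
```

```text
time_s: 19.83
tool_pos: [0.5248, -0.0123, 0.172]
tcp_rot: [3.056, 0.162, 0.086]
force: [0.1, 0.3, 0.9]
grip_width: 0.998
t 19.83 rack [0.0022 0.0367 0.172 ] jaw-racky deg -0.94 F [0.1225 0.3046 0.9103] grip 0.998
world delta [-0.0035  0.01   -0.009 ]
```

```bash
python3 -m inch '[[-0.003,0.01,0,0.012,1],[0,0.002,-0.006,0,1],[0,0.001,-0.003,0,1],[0,0,0,0,1]]'; python3 go.py 0 0.047 0.162
```

```text
time_s: 20.17
tool_pos: [0.5237, -0.0001, 0.1654]
tcp_rot: [3.055, 0.177, 0.095]
force: [0.4, -0.0, -0.1]
grip_width: 0.998
t 20.17 rack [0.0026 0.049  0.1654] jaw-racky deg -0.42 F [ 0.4133 -0.0147 -0.1263] grip 0.998
world delta [-0.0023 -0.0023 -0.0034]
```

```bash
python3 -m inch '[[0,0,-0.005,0.005,1],[0,0,0,0,-1],[0,0,0,0,-1],[0,0,0,0,-1],[0,0,0,0,-1]]' 25; python3 go.py; python3 -m inch '[[0,0,0,0,-1],[0,0,0,0,-1]]'; python3 go.py
```

```text
time_s: 20.58
tool_pos: [0.5246, 0.0002, 0.1612]
tcp_rot: [3.054, 0.186, 0.1]
force: [0.4, -0.3, 0.6]
grip_width: 0.765
t 20.58 rack [0.0035 0.0491 0.1612] jaw-racky deg -0.07 F [ 0.4022 -0.2908  0.5561] grip 0.765
time_s: 20.75
tool_pos: [0.5247, 0.0001, 0.1613]
tcp_rot: [3.054, 0.186, 0.1]
force: [-0.1, 0.1, -0.3]
grip_width: 0.642
t 20.75 rack [0.0036 0.049  0.1613] jaw-racky deg -0.09 F [-0.0895  0.0753 -0.3233] grip 0.642
```

```bash
python3 -m inch '[[0,0,0,0,-1],[0.001,-0.005,0.001,0,-1],[0.001,-0.006,0.001,0,-1],[0.001,-0.006,0,0,-1],[0,0,0,0,-1]]'; python3 go.py; python3 top.py; python3 sh.py
```

```text
time_s: 21.17
tool_pos: [0.5249, -0.0125, 0.1616]
tcp_rot: [3.063, 0.19, 0.09]
force: [0.7, -1.7, -4.3]
grip_width: 0.645
t 21.17 rack [0.0023 0.0364 0.1616] jaw-racky deg 0.08 F [ 0.6752 -1.7364 -4.3292] grip 0.645
ochre_top [ 0.0593 -0.2175 -0.2631] err 0.0558 0.74 0.59
book_ochre [] [212.2, 345.6]
slide_face [251.7, 324.2] []
grey []
panel top shift col 11 row -3 score 0.37
plate top shift col -6 row 1 score 0.48
plate side shift col -3 row 5 score 0.77
blue top shift col 10 row -10 score 0.42
grey top shift col -6 row -2 score 0.33
```

```bash
python3 -m inch '[[0.001,-0.007,0,0,-1],[0.001,-0.007,0,0,-1],[0.001,-0.007,0,0,-1],[0.001,-0.007,0,0,-1],[0,0,0,0,-1]]'; python3 go.py
python3 - <<'E'
from h import *
s=shot("side","s5.png");shot("top","t5.png");print([(x["centre"],x["score"]) for n in("side","top") for x in place_of(n,"ochre_top")])
E
```

```text
time_s: 22.13
tool_pos: [0.5281, -0.0304, 0.162]
tcp_rot: [3.077, 0.201, 0.089]
force: [0.5, -0.4, -4.7]
grip_width: 0.647
t 22.13 rack [0.0034 0.0183 0.162 ] jaw-racky deg 0.48 F [ 0.4829 -0.3633 -4.7099] grip 0.647
[([157.8, 374.4], 0.56), ([196.2, 412.5], 0.86)]
```

```bash
python3 -m inch '[[0.001,-0.008,0,0,-1],[0.001,-0.008,0,0,-1],[0.001,-0.008,0,0,-1],[0.001,-0.008,0,0,-1],[0,0,0,0,-1]]'; python3 go.py; python3 top.py
```

```text
time_s: 22.75
tool_pos: [0.5314, -0.052, 0.1624]
tcp_rot: [3.092, 0.212, 0.087]
force: [1.0, -1.3, -4.8]
grip_width: 0.644
t 22.75 rack [ 0.004  -0.0035  0.1624] jaw-racky deg 0.89 F [ 0.9678 -1.2976 -4.7938] grip 0.644
ochre_top [ 0.0135 -0.1869  0.1027] err 0.0027 0.62 0.72
book_ochre [] []
slide_face [0.0012 0.0693 0.0164] err 0.0031 0.56 0.75
grey []
```

```bash
python3 -m inch '[[0.0005,-0.008,0,-0.004,-1],[0.0005,-0.008,0,-0.004,-1],[0.0005,-0.008,0,-0.004,-1],[0.0005,-0.008,0,-0.004,-1],[0,0,0,0,-1]]'; python3 go.py; python3 top.py
```

```text
time_s: 23.62
tool_pos: [0.5332, -0.0702, 0.1629]
tcp_rot: [3.113, 0.201, 0.086]
force: [0.6, -1.7, -3.8]
grip_width: 0.644
t 23.62 rack [ 0.0036 -0.0218  0.1629] jaw-racky deg 0.43 F [ 0.5866 -1.6979 -3.8149] grip 0.644
ochre_top [ 0.0086 -0.1957  0.1134] err 0.0145 0.74 0.69
book_ochre [] []
slide_face [-0.0012  0.0733  0.0189] err 0.0011 0.76 0.82
grey []
```

```bash
python3 -m inch '[[0.0005,-0.009,0,-0.003,-1],[0.0005,-0.009,0,-0.003,-1],[0.0005,-0.009,0,-0.003,-1],[0.0005,-0.009,0,0,-1],[0,0,0,0,-1]]'; python3 go.py; python3 top.py|head -1; python3 -m inch '[[0.0005,-0.008,0,-0.002,-1],[0.0005,-0.008,0,-0.002,-1],[0,0,0,0,-1]]'; python3 go.py; python3 top.py
```

```text
time_s: 24.48
tool_pos: [0.535, -0.0893, 0.1634]
tcp_rot: [-3.13, -0.201, -0.084]
force: [-1.1, -1.9, -3.3]
grip_width: 0.644
t 24.48 rack [ 0.0031 -0.0409  0.1634] jaw-racky deg 0.46 F [-1.0991 -1.9273 -3.3358] grip 0.644
ochre_top [ 0.0097 -0.2125  0.1135] err 0.0039 0.72 0.84
time_s: 25.18
tool_pos: [0.5357, -0.097, 0.1636]
tcp_rot: [-3.118, -0.2, -0.081]
force: [0.3, -0.6, -4.2]
grip_width: 0.648
t 25.18 rack [ 0.0028 -0.0487  0.1636] jaw-racky deg 0.46 F [ 0.3423 -0.647  -4.2469] grip 0.648
ochre_top [ 0.0081 -0.2087  0.1395] err 0.0069 0.56 0.62
book_ochre [213.1, 353.9] []
slide_face [-0.0016  0.0707  0.018 ] err 0.0052 0.97 0.86
grey []
```

```bash
python3 -m inch '[[0.0005,-0.008,0,-0.002,-1],[0.0005,-0.008,0,-0.002,-1],[0.0005,-0.008,0,-0.002,-1],[0,0,0,0,-1]]'; python3 go.py; python3 top.py|head -1; python3 -m inch '[[0.0005,-0.008,0,-0.002,-1],[0.0005,-0.007,0,-0.002,-1],[0,0,0,0,-1]]'; python3 go.py; python3 top.py;python3 - <<'E'
from h import *
s=read_state();print(cv2.Rodrigues(np.array(s['tcp_rot']))[0][:,2])
E
```

```text
time_s: 25.97
tool_pos: [0.5366, -0.1083, 0.1639]
tcp_rot: [-3.099, -0.199, -0.076]
force: [0.8, -0.8, -3.8]
grip_width: 0.644
t 25.97 rack [ 0.0024 -0.06    0.1639] jaw-racky deg 0.5 F [ 0.8019 -0.8362 -3.8242] grip 0.644
ochre_top [ 0.0046 -0.2011  0.151 ] err 0.001 0.7 0.58
time_s: 26.67
tool_pos: [0.5371, -0.115, 0.164]
tcp_rot: [-3.087, -0.198, -0.072]
force: [0.5, 0.1, -4.0]
grip_width: 0.644
t 26.67 rack [ 0.0021 -0.0667  0.164 ] jaw-racky deg 0.49 F [ 0.4765  0.1112 -4.0012] grip 0.644
ochre_top [128.8, 378.4] []
book_ochre [] []
slide_face [-0.0074  0.0822  0.0339] err 0.0144 0.74 0.95
grey []
[ 0.0436164   0.04908453 -0.99784183]
```

```bash
python3 -m inch '[[0.0005,-0.009,0,-0.002,-1],[0.0005,-0.009,0,-0.002,-1],[0.0005,-0.009,0,-0.002,-1],[0,0,0,0,-1]]'; python3 go.py; python3 top.py|head -1; python3 -m inch '[[0.0005,-0.009,0,-0.002,-1],[0.0005,-0.009,0,-0.002,-1],[0,0,0,0,-1]]'; python3 go.py; python3 top.py;python3 - <<'E'
from h import *
s=read_state();print(cv2.Rodrigues(np.array(s['tcp_rot']))[0][:,2])
t=shot("top")["img"][:,:,::-1];s=shot("side")["img"][:,:,::-1]
cv2.imwrite("pics/m.png",cv2.hconcat([cv2.resize(s[90:260,280:420],(430,522),interpolation=cv2.INTER_CUBIC),cv2.copyMakeBorder(cv2.resize(t[160:260,260:450],None,fx=1.9,fy=1.9,interpolation=cv2.INTER_CUBIC),0,332,0,0,0)]))
E
```

```text
time_s: 27.45
tool_pos: [0.5384, -0.1283, 0.1657]
tcp_rot: [-3.066, -0.197, -0.068]
force: [0.8, -0.4, -4.8]
grip_width: 0.647
t 27.45 rack [ 0.0018 -0.08    0.1657] jaw-racky deg 0.54 F [ 0.8424 -0.4384 -4.7907] grip 0.647
ochre_top [130.0, 379.2] []
time_s: 28.15
tool_pos: [0.5393, -0.1364, 0.1663]
tcp_rot: [-3.05, -0.196, -0.065]
force: [0.2, -0.1, -4.2]
grip_width: 0.653
t 28.15 rack [ 0.0017 -0.0883  0.1663] jaw-racky deg 0.55 F [ 0.1547 -0.1333 -4.2126] grip 0.653
ochre_top [124.8, 378.2] []
book_ochre [] []
slide_face [0.0788 0.1896 0.2092] err 0.2517 0.79 0.63
grey [(array([0.259, 0.214, 0.018]), 0.65)]
[ 0.03678819  0.0850449  -0.99569774]
```

View pics/m.png

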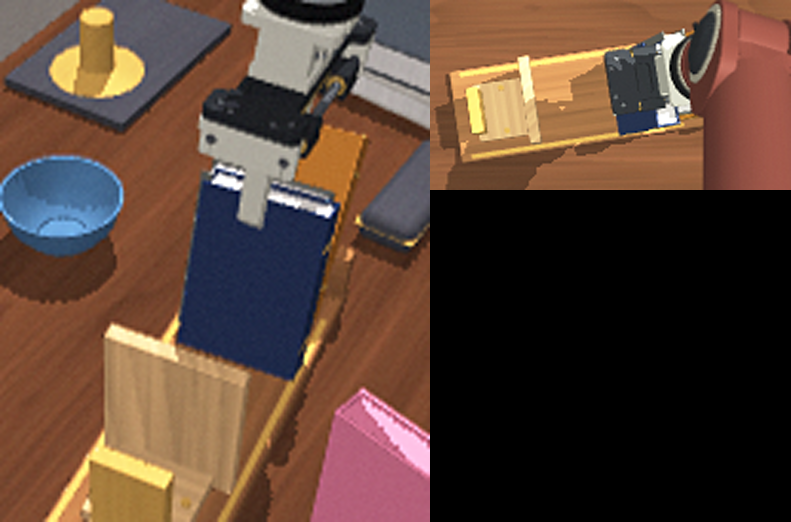

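Run:
```python
from h import *
s=camera("side")
for th in range(45,91,5):
  B=np.deg2rad(th);f=-.150+.05/np.tan(B);print(th,round(f,3),round(f+.032*np.sin(B),3),proj(s,W((.003,f-.165*np.cos(B)+.016*np.sin(B),.018+.165*np.sin(B)+.016*np.cos(B)))).round(1))
```

```text
45 -0.1 -0.077 [132.8 381.1]
50 -0.108 -0.084 [130.8 381.1]
55 -0.115 -0.089 [129.5 380.7]
60 -0.121 -0.093 [128.8 380.2]
65 -0.127 -0.098 [128.7 379.4]
70 -0.132 -0.102 [129.1 378.5]
75 -0.137 -0.106 [130.1 377.3]
80 -0.141 -0.11 [131.6 376.1]
85 -0.146 -0.114 [133.6 374.7]
90 -0.15 -0.118 [136.1 373.3]
```

```bash
python3 -m inch '[[0.001,-0.016,0,-0.004,-1],[0.001,-0.012,0,-0.004,-1]]'; python3 go.py; python3 -m inch '[[0,0,-0.003,0,-1],[0,0,0,0,-1]]'; python3 go.py; python3 top.py|head -1
python3 - <<'E'
from h import *
s=read_state();print(cv2.Rodrigues(np.array(s['tcp_rot']))[0][:,2])
E
```

```text
time_s: 28.92
tool_pos: [0.5417, -0.1546, 0.1679]
tcp_rot: [-3.038, -0.194, -0.064]
force: [-1.2, -0.1, 5.0]
grip_width: 0.63
t 28.92 rack [ 0.0019 -0.1066  0.1679] jaw-racky deg 0.53 F [-1.2026 -0.0949  4.9662] grip 0.63
time_s: 29.08
tool_pos: [0.545, -0.1642, 0.1696]
tcp_rot: [-3.053, -0.191, -0.08]
force: [-0.2, -2.6, -0.6]
grip_width: 0.364
t 29.08 rack [ 0.004  -0.1165  0.1696] jaw-racky deg 0.39 F [-0.2203 -2.6302 -0.5958] grip 0.364
ochre_top [-0.0339  0.0107  0.31  ] err 0.0216 0.71 0.38
[ 0.04739976  0.0853017  -0.99522705]
```

```bash
python3 -m inch '[[0,0,0,0,-0.2]]'; python3 go.py;  python3 -m inch '[[0,0,0.02,0,-0.2],[0,0,0.03,0,-0.2],[0,0,0.03,0,-0.2],[0,0,0,0,-0.2]]'; python3 go.py; python3 top.py
python3 - <<'E'
from h import *
t=shot("top","t6.png")["img"][:,:,::-1];s=shot("side","s6.png")["img"][:,:,::-1]
for q in("book_blue","book_grey","book_ochre"):
  for n in("side","top"):
    m=cut_out(n,q)
    print(q,n,[(x["centre"],round(x["score"],2)) for x in m[:3]])
E
```

```text
time_s: 29.62
tool_pos: [0.5458, -0.1655, 0.1707]
tcp_rot: [-3.056, -0.189, -0.084]
force: [-0.4, -0.0, -0.1]
grip_width: 0.384
t 29.62 rack [ 0.0047 -0.118   0.1707] jaw-racky deg 0.32 F [-0.3839 -0.0011 -0.0916] grip 0.384
time_s: 29.95
tool_pos: [0.5456, -0.1706, 0.2522]
tcp_rot: [-3.065, -0.186, -0.085]
force: [0.7, 0.0, 0.2]
grip_width: 0.399
t 29.95 rack [ 0.0038 -0.123   0.2522] jaw-racky deg 0.15 F [0.7334 0.0155 0.1515] grip 0.399
ochre_top [131.5, 378.1] []
book_ochre [0.0892 0.0148 0.0985] err 0.2337 0.24 0.19
slide_face [-0.0009  0.0731  0.0186] err 0.0108 0.91 0.75
grey []
book_blue side [([197.6, 438.0], 0.8), ([251.6, 407.2], 0.78), ([180.2, 365.3], 0.73)]
book_blue top [([285.7, 319.5], 0.87), ([218.6, 367.9], 0.72), ([278.9, 398.1], 0.56)]
book_grey side [([144.0, 370.8], 0.55), ([192.3, 266.9], 0.54)]
book_grey top [([213.3, 407.1], 0.44)]
book_ochre side [([135.7, 381.9], 0.8), ([230.3, 330.5], 0.52), ([238.3, 210.5], 0.36)]
book_ochre top []
```

```bash
python3 -m inch '[[-0.004,0.02,0,0.12,-1],[-0.004,0.026,0,0.12,-1],[-0.004,0.026,0,0.12,-1],[-0.004,0.026,0,0.12,-1],[-0.004,0.026,0,0.12,-1]]'; python3 -m inch '[[-0.004,0.026,0,0.12,-1],[-0.004,0.026,0,0.12,-1],[-0.004,0.026,0,0.12,-1],[-0.004,0.026,0,0.12,-1],[-0.004,0.026,0,0.12,-1]]'; python3 -m inch '[[-0.004,0.026,0,0.12,-1],[-0.002,0.02,0,0.12,-1],[0,0,0,0.1,-1],[0,0,0,0,-1]]'; python3 go.py 0 0.2 0.2; python3 top.py;  python3 - <<'E'
from h import *
s=read_state();print(cv2.Rodrigues(np.array(s['tcp_rot']))[0][:,2])
t=shot("top","t7.png")["img"][:,:,::-1];s=shot("side","s7.png")["img"][:,:,::-1]
cv2.imwrite("pics/n.png",cv2.hconcat([cv2.resize(s[90:260,290:420],(400,523),interpolation=cv2.INTER_CUBIC),cv2.resize(t[165:295,340:440],(400,523),interpolation=cv2.INTER_CUBIC)]))
E
```

```text
time_s: 31.22
tool_pos: [0.521, -0.0502, 0.2465]
tcp_rot: [-2.861, -1.094, -0.031]
force: [-0.3, 1.2, 0.4]
grip_width: 0.094
time_s: 31.63
tool_pos: [0.5, 0.0847, 0.2476]
tcp_rot: [-2.386, -1.921, 0.003]
force: [-0.1, -0.2, -0.6]
grip_width: 0.006
time_s: 31.97
tool_pos: [0.4917, 0.1412, 0.249]
tcp_rot: [-1.99, -2.328, 0.016]
force: [0.4, 0.2, 0.3]
grip_width: 0.001
t 31.97 rack [-0.0122  0.1931  0.249 ] jaw-racky deg -87.85 F [0.3649 0.2239 0.3032] grip 0.001
world delta [ 0.0112  0.0083 -0.049 ]
ochre_top [ 0.009  -0.2072  0.1582] err 0.0009 0.75 0.71
book_ochre [] [126.4, 326.3]
slide_face [-0.0203  0.0727  0.1343] err 0.0296 0.62 0.64
grey [(array([-0.006, -0.035,  0.018]), 0.44)]
[-0.06670117  0.04250798 -0.99686711]
```

View pics/n.png

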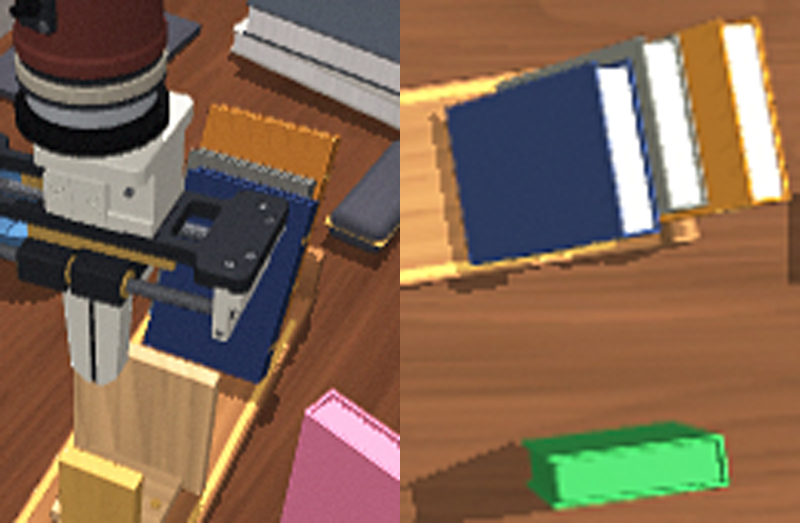

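All three books now lean toward the low end at about 55–60°. The ochre top edge is near top px (195, 432), and blue and grey are stacked behind it. At this angle, a small push on the ochre top from outside the low end should stand them all up, so I'll go round to that side.

```bash
python3 -m inch '[[0.006,-0.03,0,-0.012,-1],[0.006,-0.037,0,-0.012,-1],[0.006,-0.037,0,-0.012,-1],[0.006,-0.037,0,0,-1],[0.006,-0.037,0,0,-1]]'; python3 -m inch '[[0.005,-0.037,0,0,-1],[0.005,-0.037,0,0,-1],[0.005,-0.037,0,0,-1],[0.005,-0.037,0,0,-1],[0.005,-0.037,0,0,-1]]';python3 -m inch '[[0.005,-0.03,0,0,-1],[0,0,0,0,-1],[0,0,0,0,-1]]'; python3 go.py 0.003 -0.25 0.14
python3 - <<'E'
from h import *
t=shot("top","t8.png");s=shot("side","s8.png")
for n in("side","top"): print([(x["centre"],round(x["score"],2)) for x in place_of(n,"ochre_top")[:2]])
# blue foot edge from t7
print([Rk(atz(t,p,.033)).round(3) for p in((191,352),(231,357.5))])
E
```

```text
time_s: 32.93
tool_pos: [0.5205, -0.0321, 0.2508]
tcp_rot: [-2.012, -2.305, 0.003]
force: [0.2, 0.6, 0.3]
grip_width: 0.004
time_s: 33.35
tool_pos: [0.5454, -0.2271, 0.2516]
tcp_rot: [-2.015, -2.304, 0.001]
force: [0.4, 0.4, 0.2]
grip_width: 0.008
time_s: 33.6
tool_pos: [0.5484, -0.2722, 0.2496]
tcp_rot: [-2.039, -2.287, 0.01]
force: [0.3, 0.7, -0.3]
grip_width: 0.004
t 33.6 rack [-0.0056 -0.2242  0.2496] jaw-racky deg 89.74 F [ 0.2662  0.7231 -0.3092] grip 0.004
world delta [ 0.0116 -0.0246 -0.1096]
[([130.2, 380.0], 0.71)]
[([191.9, 430.1], 0.84)]
[array([ 0.048, -0.027,  0.033]), array([-0.058, -0.025,  0.033])]
```

```bash
python3 -m inch '[[0.006,-0.014,0,0,-1],[0.006,-0.012,-0.02,0,-1],[0,0,-0.03,0,-1],[0,0,-0.03,0,-1],[0,0,-0.02,0,-1]]';python3 -m inch '[[0,0,0,0,-1],[0,0,0,0,-1]]'; python3 go.py 0.003 -0.225 0.14
python3 - <<'E'
from h import *
s=read_state();print(cv2.Rodrigues(np.array(s['tcp_rot']))[0][:,2])
E
python3 top.py | head -1
```

```text
time_s: 34.22
tool_pos: [0.5683, -0.2853, 0.1568]
tcp_rot: [-2.023, -2.322, -0.006]
force: [0.3, 0.9, -1.1]
grip_width: 0.005
time_s: 34.38
tool_pos: [0.5665, -0.2803, 0.1532]
tcp_rot: [-2.01, -2.321, -0.004]
force: [-0.2, 0.4, 0.6]
grip_width: 0.005
t 34.38 rack [ 0.0115 -0.2344  0.1532] jaw-racky deg -88.62 F [-0.217   0.3863  0.5804] grip 0.005
world delta [-0.0095  0.0083 -0.0132]
[-0.05217616  0.04883772 -0.99744299]
ochre_top [] [194.2, 430.7]
```

```bash
python3 -m inch '[[-0.004,0,-0.01,-0.012,-1],[-0.003,0,-0.008,-0.01,-1],[0,0,0,0,-1]]';python3 go.py;python3 -m inch '[[-0.001,0.01,0,0,-1],[-0.001,0.01,0.004,0,-1],[0,0,0,0,-1]]'; python3 go.py 0.003 -0.19 0.15;python3 top.py | head -1
```

```text
time_s: 35.08
tool_pos: [0.56, -0.2832, 0.1365]
tcp_rot: [-2.045, -2.298, -0.006]
force: [0.2, -0.7, -0.7]
grip_width: 0.009
t 35.08 rack [ 0.0046 -0.2365  0.1365] jaw-racky deg 89.83 F [ 0.1898 -0.7383 -0.6799] grip 0.009
time_s: 35.33
tool_pos: [0.5575, -0.262, 0.1407]
tcp_rot: [-2.046, -2.296, -0.006]
force: [-0.4, 0.9, 1.5]
grip_width: 0.002
t 35.33 rack [ 0.0046 -0.2152  0.1407] jaw-racky deg 89.77 F [-0.4088  0.9102  1.4846] grip 0.002
world delta [-0.0047  0.0248  0.0093]
ochre_top [ 0.0103 -0.1962  0.1666] err 0.0061 0.77 0.7
```

```bash
python3 -m inch '[[-0.001,0.01,0.006,0,-1],[-0.001,0.01,0.006,0,-1],[0,0,0,0,-1]]'; python3 go.py;python3 top.py | head -1; python3 -m inch '[[-0.001,0.01,0.005,0,-1],[-0.001,0.008,0.004,0,-1],[0,0,0,0,-1]]'; python3 go.py;python3 top.py;python3 sh.py|head -3
```

```text
time_s: 36.03
tool_pos: [0.554, -0.2452, 0.1517]
tcp_rot: [-2.052, -2.29, -0.001]
force: [-0.2, 0.1, -0.9]
grip_width: 0.006
t 36.03 rack [ 0.0032 -0.198   0.1517] jaw-racky deg 89.42 F [-0.162   0.0819 -0.8555] grip 0.006
ochre_top [ 0.0078 -0.1825  0.1613] err 0.0033 0.98 0.82
time_s: 36.73
tool_pos: [0.5504, -0.2292, 0.1592]
tcp_rot: [-2.057, -2.283, 0.003]
force: [0.3, -0.5, 0.5]
grip_width: 0.006
t 36.73 rack [ 0.0016 -0.1817  0.1592] jaw-racky deg 89.13 F [ 0.2807 -0.524   0.478 ] grip 0.006
ochre_top [ 0.0077 -0.156   0.1741] err 0.0027 0.91 0.84
book_ochre [] []
slide_face [0.0006 0.0768 0.0235] err 0.0006 0.62 0.81
grey []
panel top shift col -6 row 1 score 0.87
plate top shift col -6 row 1 score 0.94
plate side shift col -3 row 5 score 0.97
```

```bash
python3 -m inch '[[-0.001,0.008,0.002,0.005,-1],[-0.0005,0.008,0.002,0.005,-1],[0,0,0,0,-1]]'; python3 go.py;python3 top.py | head -1; python3 -m inch '[[-0.0005,0.006,0.001,0,-1],[0,0,0,0,-1]]'; python3 go.py;python3 top.py;python3 - <<'E'
from h import *
shot("top","t9.png");shot("side","s9.png")
E
```

```text
time_s: 37.53
tool_pos: [0.5485, -0.215, 0.1624]
tcp_rot: [-2.049, -2.29, 0.005]
force: [0.7, 0.4, 0.2]
grip_width: 0.007
t 37.53 rack [ 0.0014 -0.1674  0.1624] jaw-racky deg 89.51 F [0.7227 0.3727 0.1824] grip 0.007
ochre_top [] [193.1, 408.3]
time_s: 38.15
tool_pos: [0.5478, -0.2121, 0.1627]
tcp_rot: [-2.055, -2.286, 0.007]
force: [-0.5, 0.8, 0.6]
grip_width: 0.004
t 38.15 rack [ 0.0011 -0.1645  0.1627] jaw-racky deg 89.24 F [-0.5135  0.7562  0.5893] grip 0.004
ochre_top [ 0.0083 -0.1384  0.1763] err 0.0087 0.73 0.66
book_ochre [] [206.2, 384.6]
slide_face [-0.0019  0.075   0.0283] err 0.0059 0.56 0.97
grey []
```

```bash
python3 -m inch '[[-0.0008,0.008,0.001,0.004,-1],[-0.0008,0.007,0,0,-1],[0,0,0,0,-1]]'; python3 go.py;python3 top.py | head -1;python3 -m inch '[[-0.0008,0.006,0,0,-1],[0,0,0,0,-1],[0,0,0,0,-1]]'; python3 go.py;python3 top.py
```

```text
time_s: 38.95
tool_pos: [0.5459, -0.1981, 0.1635]
tcp_rot: [-2.054, -2.288, 0.009]
force: [0.1, -0.4, 0.5]
grip_width: 0.002
t 38.95 rack [ 0.0009 -0.1503  0.1635] jaw-racky deg 89.33 F [ 0.1085 -0.4302  0.4685] grip 0.002
ochre_top [ 0.0105 -0.1139  0.1729] err 0.0008 0.64 0.66
time_s: 39.65
tool_pos: [0.545, -0.1945, 0.1631]
tcp_rot: [-2.059, -2.285, 0.01]
force: [-0.1, -0.1, -0.5]
grip_width: 0.006
t 39.65 rack [ 0.0003 -0.1466  0.1631] jaw-racky deg 89.11 F [-0.0628 -0.1085 -0.4648] grip 0.006
ochre_top [ 0.0084 -0.109   0.1682] err 0.0018 0.62 0.72
book_ochre [ 0.0837 -0.1004  0.0994] err 0.1966 0.59 0.72
slide_face [-0.0031  0.0726  0.0185] err 0.0033 0.98 0.68
grey [(array([-0.001, -0.064,  0.018]), 0.87)]
```

```bash
python3 -m inch '[[0.001,-0.008,0.0,0,-1],[0,-0.005,0.02,0,-1],[0,0,0.03,0,-1],[0,0,0.035,0,-1],[0,0,0,0,-1]]'; python3 go.py 0 0.2 0.25
python3 - <<'E'
from h import *
t=shot("top","t10.png");s=shot("side","s10.png")
for q in("book_blue","book_grey","book_ochre","ochre_top"):
  for n,c in(("side",s),("top",t)):
    print(q,n,[(np.round(x["centre"]).tolist(),np.round(Rk(atz(c,x["centre"],.183 if q=="ochre_top" else .018)),3).tolist(),round(x["score"],2)) for x in place_of(n,q)[:4]])
# colours along the row centre line and near both sides in top view at the book-top height
for x in(-.03,.0,.03):
  print(x,[(y,)+tuple(int(v) for v in t["img"][tuple(np.round(proj(t,W((x,y/1000,.173)))).astype(int))]) for y in range(-135,0,6)])
E
```

```text
time_s: 40.52
tool_pos: [0.5441, -0.2107, 0.2488]
tcp_rot: [-2.057, -2.279, 0.015]
force: [0.8, -0.1, 0.9]
grip_width: 0.004
t 40.52 rack [-0.0024 -0.1626  0.2488] jaw-racky deg 89.03 F [ 0.8014 -0.0872  0.9175] grip 0.004
world delta [-0.0411  0.3602  0.0012]
book_blue side [([274.0, 398.0], [-0.168, 0.109, 0.018], 0.89), ([211.0, 357.0], [-0.011, -0.027, 0.018], 0.73), ([220.0, 429.0], [-0.189, -0.081, 0.018], 0.69)]
book_blue top [([213.0, 358.0], [-0.011, -0.034, 0.018], 0.79), ([282.0, 319.0], [-0.176, 0.093, 0.018], 0.74), ([275.0, 390.0], [-0.186, -0.094, 0.018], 0.63)]
book_grey side [([198.0, 356.0], [0.009, -0.07, 0.018], 0.74)]
book_grey top [([203.0, 371.0], [0.009, -0.073, 0.018], 0.97)]
book_ochre side []
book_ochre top [([206.0, 382.0], [-0.002, -0.102, 0.018], 0.7)]
ochre_top side [([143.0, 367.0], [0.006, -0.102, 0.183], 0.91)]
ochre_top top [([197.0, 394.0], [0.005, -0.108, 0.183], 0.66)]
-0.03 [(-135, 253, 198, 117), (-129, 99, 67, 35), (-123, 220, 194, 164), (-117, 230, 229, 222), (-111, 233, 232, 226), (-105, 231, 230, 223), (-99, 237, 240, 239), (-93, 131, 85, 3
[... 571 characters left out ...]
, (-63, 244, 242, 236), (-57, 98, 101, 91), (-51, 81, 82, 76), (-45, 80, 80, 76), (-39, 132, 105, 76), (-33, 176, 122, 73), (-27, 32, 50, 85), (-21, 41, 53, 84), (-15, 40, 53, 83), (-9, 38, 52, 83), (-3, 63, 85, 135)]
0.03 [(-135, 249, 190, 114), (-129, 95, 65, 43), (-123, 219, 171, 120), (-117, 248, 248, 243), (-111, 238, 236, 230), (-105, 255, 255, 255), (-99, 247, 250, 247), (-93, 132, 86, 30), (-87, 134, 84, 24), (-81, 244, 242, 236), (-75, 255, 255, 255), (-69, 255, 255, 255), (-63, 255, 255, 255), (-57, 95, 98, 88), (-51, 82, 82, 76), (-45, 80, 81, 75), (-39, 130, 102, 74), (-33, 173, 120, 72), (-27, 31, 50, 85), (-21, 36, 52, 83), (-15, 36, 51, 83), (-9, 40, 53, 84), (-3, 39, 52, 83)]
```

```bash
python3 - <<'E'
from h import *
t=shot("top");s=shot("side")
for x in(-.03,.02):
  for z in(.173,.06): print(x,z,[(y,)+tuple(int(v) for v in t["img"][tuple(np.round(proj(t,W((x,y/1000,z)))).astype(int))]) for y in range(-40,150,7)])
for n,c in(("side",s),("top",t)):
  for x in cut_out(n,"book_blue")[:4]:
    p=np.argwhere(x["pixels"]);print(n,x["centre"],round(x["score"],2),p.min(0),p.max(0),len(p))
  for x in cut_out(n,"slide_end")[:1]:
    p=np.argwhere(x["pixels"]);print("slide",n,x["centre"],round(x["score"],2),p.min(0),p.max(0),len(p))
E
python3 sh.py | head -3
```

```text
-0.03 0.173 [(-40, 80, 81, 76), (-33, 173, 120, 71), (-26, 32, 50, 84), (-19, 39, 52, 83), (-12, 41, 54, 84), (-5, 41, 53, 84), (2, 40, 53, 84), (9, 40, 52, 83), (16, 40, 54, 84), (23, 41, 54, 85), (30, 41, 53, 83), (37, 39, 52, 82), (44, 40, 53, 84), (51, 40, 53, 83), (58, 240, 238, 229), (65, 229, 228, 222), (72, 234, 230, 218), (79, 230, 186, 123), (86, 237, 202, 138), (93, 227, 189, 129), (100, 230, 194, 131), (107, 228, 189, 128), (114, 234, 198, 137), (121, 230, 193, 131), (128, 239, 206, 139), (135, 229, 190, 131), (142, 190, 147, 69), (149, 255, 255, 141)]
-0.03 0.06 [(-40, 100, 84, 77), (-33, 40, 53, 84), (-26, 40, 53, 83), (-19, 40, 53, 83), (-12, 40, 53, 84), (-5, 42, 54, 84), (2, 41, 54, 84), (9, 40, 53, 83), (16, 39, 53, 83), (23, 38, 52, 83), (30, 40, 53, 83), (37, 40, 54, 84), (44, 42, 54, 84), (51, 39, 52, 80), (58, 242, 239, 230), (65, 232, 230, 222), (72, 189, 190, 189), (79, 238, 198, 133), (86, 222, 182, 124), (93, 225, 184, 126), (100, 221, 182, 124), (107, 236, 201, 137), (114, 224, 185, 127), (121, 235, 193, 89), (128, 232, 196, 134), (135, 237, 202, 138), (142
[... 1015 characters left out ...]
 (100, 219, 178, 121), (107, 235, 199, 137), (114, 226, 187, 130), (121, 235, 200, 138), (128, 231, 193, 132), (135, 235, 201, 137), (142, 229, 191, 132), (149, 181, 146, 87)]
side [206.1, 352.6] 0.97 [187 323] [219 375] 687
side [253.4, 406.9] 0.97 [217 380] [292 439] 2763
side [200.1, 440.3] 0.92 [165 420] [237 456] 1032
slide side [231.8, 328.9] 0.74 [197 306] [270 360] 2773
top [275.7, 396.5] 0.79 [269 372] [290 421] 844
top [217.5, 336.8] 0.76 [191 313] [236 363] 1958
top [282.4, 321.2] 0.75 [261 308] [306 328] 594
slide top [216.3, 300.4] 0.68 [190 279] [236 318] 1199
panel top shift col 3 row 0 score 0.65
plate top shift col -6 row 1 score 0.94
plate side shift col -3 row 5 score 0.96
```

```bash
python3 -m inch '[[-0.004,0.03,0,0.004,-1],[-0.004,0.037,0,0.004,-1],[-0.004,0.037,0,0.004,-1],[-0.004,0.037,0,0.004,-1],[-0.004,0.037,0,0,-1]]'; python3 -m inch '[[-0.004,0.037,0,0,-1],[-0.004,0.037,0,0,-1],[-0.004,0.037,0,0,-1],[-0.004,0.033,0,0,-1],[0,0.015,0,0,-1]]'; python3 -m inch '[[0,0,-0.03,0,-1],[0,0,0,0,-1]]'; python3 go.py 0 0.195 0.073; python3 top.py
```

```text
time_s: 41.83
tool_pos: [0.5193, -0.0393, 0.2411]
tcp_rot: [-2.062, -2.268, 0.031]
force: [1.1, 0.1, -0.5]
grip_width: 0.003
time_s: 42.25
tool_pos: [0.5, 0.1328, 0.243]
tcp_rot: [-2.054, -2.275, 0.024]
force: [-0.8, 1.1, -0.1]
grip_width: 0.007
time_s: 42.42
tool_pos: [0.4994, 0.1402, 0.2143]
tcp_rot: [-2.041, -2.286, 0.015]
force: [-0.4, -1.4, -0.3]
grip_width: 0.003
t 42.42 rack [-0.0047  0.1911  0.2143] jaw-racky deg 89.66 F [-0.3685 -1.3743 -0.2543] grip 0.003
world delta [ 0.0042  0.0044 -0.1413]
ochre_top [ 0.0048 -0.1066  0.1802] err 0.0038 0.91 0.59
book_ochre [] [203.4, 384.9]
slide_face [-0.0008  0.0713  0.0096] err 0.0034 0.64 0.63
grey [(array([ 0.005, -0.072,  0.018]), 0.85), (array([-0.005, -0.113,  0.018]), 0.51)]
```

Ochre is confirmed upright (top centre at rack y −0.107, z 0.180). Now I'll lower the hand behind the push plate.

```bash
python3 -m inch '[[0.003,0.005,-0.035,0,-1],[0,0.004,-0.035,0,-1],[0,0,-0.035,0,-1],[0,0,-0.025,0,-1],[0,0,0,0,-1]]'; python3 -m inch '[[0,0,0,0,-1]]'; python3 go.py 0 0.17 0.075
```

```text
time_s: 43.28
tool_pos: [0.5112, 0.1474, 0.089]
tcp_rot: [-2.064, -2.286, -0.017]
force: [-0.0, 0.5, -0.0]
grip_width: 0.003
time_s: 43.37
tool_pos: [0.5112, 0.1472, 0.0888]
tcp_rot: [-2.064, -2.285, -0.015]
force: [1.3, 0.3, 0.5]
grip_width: 0.006
t 43.37 rack [0.0079 0.1967 0.0888] jaw-racky deg 88.98 F [1.3122 0.2701 0.4864] grip 0.006
world delta [-0.0046 -0.0274 -0.0138]
```

```bash
python3 -m inch '[[-0.006,-0.01,-0.01,0.01,-1],[-0.002,-0.01,-0.003,0.006,-1],[0,0,0,0,-1]]'; python3 go.py; python3 -m inch '[[0.001,-0.01,0,0,-1],[0.001,-0.01,0,0,-1],[0.001,-0.01,0,0,-1],[0,0,0,0,-1]]'; python3 go.py; python3 sh.py | head -3
```

```text
time_s: 43.62
tool_pos: [0.5059, 0.1275, 0.0794]
tcp_rot: [-2.046, -2.304, -0.023]
force: [0.6, 1.2, 0.1]
grip_width: 0.003
t 43.62 rack [0.0003 0.1778 0.0794] jaw-racky deg 89.92 F [0.6464 1.2172 0.0653] grip 0.003
time_s: 43.95
tool_pos: [0.5114, 0.0994, 0.084]
tcp_rot: [-2.045, -2.307, -0.039]
force: [-0.9, 0.5, 0.3]
grip_width: 0.007
t 43.95 rack [0.0023 0.1493 0.084 ] jaw-racky deg -89.98 F [-0.8818  0.5399  0.2542] grip 0.007
panel top shift col 15 row -1 score 0.67
plate top shift col -19 row -3 score 0.39
plate side shift col -8 row 12 score 0.42
```

```bash
python3 -m inch '[[0.001,-0.012,-0.002,0,-1],[0.001,-0.012,-0.002,0,-1],[0.001,-0.012,-0.002,0,-1],[0,0,0,0,-1]]'; python3 go.py; python3 -m inch '[[0.001,-0.012,-0.001,0,-1],[0.001,-0.012,-0.001,0,-1],[0,0,0,0,-1]]'; python3 go.py; python3 top.py
```

```text
time_s: 44.38
tool_pos: [0.5163, 0.0663, 0.0798]
tcp_rot: [-2.039, -2.313, -0.052]
force: [0.4, -0.5, -0.8]
grip_width: 0.004
t 44.38 rack [0.0033 0.1158 0.0798] jaw-racky deg -89.67 F [ 0.3976 -0.5043 -0.8423] grip 0.004
time_s: 44.63
tool_pos: [0.5189, 0.0406, 0.0777]
tcp_rot: [-2.04, -2.312, -0.053]
force: [-0.7, -0.9, -0.6]
grip_width: 0.005
t 44.63 rack [0.0028 0.09   0.0777] jaw-racky deg -89.72 F [-0.677  -0.9178 -0.6089] grip 0.005
ochre_top [ 0.0044 -0.1085  0.1752] err 0.0064 0.74 0.89
book_ochre [] [200.3, 382.8]
slide_face [212.0, 349.9] []
grey [(array([ 0.01 , -0.069,  0.018]), 0.63), (array([ 0.203, -0.131,  0.018]), 0.38)]
```

```bash
python3 -m inch '[[0.0006,-0.007,0,0,-1],[0.0006,-0.007,0,0,-1],[0.0006,-0.007,0,0,-1],[0,0,0,0,-1]]'; python3 go.py; python3 -m inch '[[0.0006,-0.007,0,0,-1],[0.0006,-0.007,0,0,-1],[0,0,0,0,-1]]'; python3 go.py; python3 top.py|head -2
```

```text
time_s: 45.42
tool_pos: [0.521, 0.0261, 0.0786]
tcp_rot: [-2.027, -2.319, -0.064]
force: [-0.7, -0.1, -0.5]
grip_width: 0.008
t 45.42 rack [0.003  0.0752 0.0786] jaw-racky deg -89.2 F [-0.6818 -0.1272 -0.5228] grip 0.008
time_s: 45.67
tool_pos: [0.5221, 0.0164, 0.0788]
tcp_rot: [-2.021, -2.318, -0.075]
force: [-0.0, -0.0, -0.3]
grip_width: 0.002
t 45.67 rack [0.003  0.0655 0.0788] jaw-racky deg -89.05 F [-0.034  -0.0183 -0.3187] grip 0.002
ochre_top [ 0.005  -0.1094  0.1809] err 0.0016 0.83 0.74
book_ochre [] [203.9, 388.2]
```

```bash
python3 -m inch '[[0.0006,-0.008,0,-0.004,-1],[0.0006,-0.008,0,-0.004,-1],[0.0006,-0.008,0,-0.004,-1],[0,0,0,0,-1]]'; python3 go.py; python3 top.py|head -2;python3 -m inch '[[0.0003,-0.006,0,0,-1],[0,0,0,0,-1]]'; python3 go.py; python3 top.py|head -1
```

```text
time_s: 46.45
tool_pos: [0.5238, 0.0037, 0.0791]
tcp_rot: [-2.019, -2.307, -0.094]
force: [0.3, -1.0, -1.6]
grip_width: 0.006
t 46.45 rack [0.0031 0.0527 0.0791] jaw-racky deg -89.27 F [ 0.3173 -1.0407 -1.5963] grip 0.006
ochre_top [ 0.0068 -0.1286  0.1744] err 0.0042 0.94 0.71
book_ochre [] [204.3, 391.7]
time_s: 47.07
tool_pos: [0.5241, 0.0008, 0.0795]
tcp_rot: [-2.015, -2.309, -0.099]
force: [-0.0, -0.4, -1.5]
grip_width: 0.003
t 47.07 rack [0.0031 0.0498 0.0795] jaw-racky deg -89.13 F [-0.0489 -0.3904 -1.5218] grip 0.003
ochre_top [ 0.0063 -0.1342  0.1782] err 0.0015 0.68 0.78
```

```bash
python3 -m inch '[[0.0005,-0.008,0,-0.005,-1],[0.0005,-0.008,0,-0.005,-1],[0,0,0,0,-1]]'; python3 go.py
cat > chk.py <<'E'
from h import *
t=shot("top");s=shot("side")
for q,z in(("ochre_top",.183),("book_ochre",.018),("book_grey",.018),("book_blue",.018),("slide_face",.018)):
  for n,c in(("side",s),("top",t)):
    r=[(np.round(Rk(atz(c,x["centre"],z))[:2],3).tolist(),round(x["score"],2)) for x in place_of(n,q)]
    print(q,n,[k for k in r if abs(k[0][0])<.04][:2])
E
python3 chk.py
```

```text
time_s: 47.77
tool_pos: [0.5252, -0.0075, 0.0798]
tcp_rot: [-2.017, -2.299, -0.113]
force: [-1.3, -0.0, -0.2]
grip_width: 0.006
t 47.77 rack [0.0032 0.0414 0.0798] jaw-racky deg -89.42 F [-1.2841 -0.032  -0.1879] grip 0.006
ochre_top side [([0.007, -0.133], 0.72)]
ochre_top top [([0.004, -0.138], 0.64)]
book_ochre side []
book_ochre top [([0.001, -0.139], 0.94)]
book_grey side []
book_grey top [([0.002, -0.104], 0.97)]
book_blue side []
book_blue top [([-0.013, -0.08], 0.61)]
slide_face side [([0.001, -0.063], 0.71)]
slide_face top [([-0.014, -0.078], 0.2)]
```

```bash
python3 -m inch '[[0.0005,-0.008,0,0,-1],[0,0,0,0,-1]]'; python3 go.py; python3 -m inch '[[0.0005,-0.008,0,0,-1],[0,0,0,0,-1]]'; python3 go.py;python3 -m inch '[[0.0005,-0.008,0,0,-1],[0,0,0,0,-1]]'; python3 go.py
```

```text
time_s: 48.53
tool_pos: [0.5249, -0.0064, 0.0802]
tcp_rot: [-2.004, -2.298, -0.126]
force: [-0.1, -0.4, 0.1]
grip_width: 0.005
t 48.53 rack [0.003  0.0426 0.0802] jaw-racky deg -89.1 F [-0.0566 -0.4045  0.0614] grip 0.005
time_s: 48.7
tool_pos: [0.5248, -0.0071, 0.0807]
tcp_rot: [-1.993, -2.298, -0.138]
force: [-0.4, 0.5, 0.2]
grip_width: 0.006
t 48.7 rack [0.0028 0.0419 0.0807] jaw-racky deg -88.78 F [-0.3603  0.5215  0.1734] grip 0.006
time_s: 48.87
tool_pos: [0.5247, -0.0069, 0.0811]
tcp_rot: [-1.981, -2.296, -0.151]
force: [0.2, -0.4, 0.1]
grip_width: 0.004
t 48.87 rack [0.0028 0.0421 0.0811] jaw-racky deg -88.49 F [ 0.2384 -0.4068  0.0715] grip 0.004
```

```bash
python3 -m inch '[[0.001,-0.012,0,-0.01,-1],[0.001,-0.012,-0.002,-0.01,-1]]'; python3 go.py; python3 chk.py
```

```text
time_s: 49.03
tool_pos: [0.5249, -0.0076, 0.0816]
tcp_rot: [-1.974, -2.271, -0.188]
force: [-4.6, 23.8, 10.9]
grip_width: 0.003
t 49.03 rack [0.0029 0.0414 0.0816] jaw-racky deg -88.96 F [-4.6278 23.831  10.9402] grip 0.003
ochre_top side [([0.008, -0.138], 0.72)]
ochre_top top [([0.006, -0.141], 0.76)]
book_ochre side []
book_ochre top []
book_grey side []
book_grey top [([0.006, -0.104], 0.64)]
book_blue side []
book_blue top []
slide_face side [([0.004, -0.068], 0.85)]
slide_face top []
```

```bash
python3 -m inch '[[-0.001,0.008,0,0,-1],[-0.002,0.02,0,0,-1],[-0.003,0.03,0,0,-1],[-0.003,0.03,0.01,0,-1],[-0.002,0.02,0.03,0,-1]]'; python3 -m inch '[[-0.003,0.03,0.03,0,-1],[-0.003,0.03,0.03,0,-1],[0,0.03,0.03,0,-1],[0,0.02,0.02,0,-1],[0,0,0,0,-1]]'; python3 go.py; python3 chk.py
python3 - <<'E'
from h import *
t=shot("top","t11.png");s=shot("side","s11.png")
for x in(-.03,.03):
  print(x,[(y,)+tuple(int(v) for v in t["img"][tuple(np.round(proj(t,W((x,y/1000,.173)))).astype(int))]) for y in range(-165,-25,4)])
E
```

```text
time_s: 50.05
tool_pos: [0.5122, 0.0921, 0.1174]
tcp_rot: [-1.988, -2.261, -0.167]
force: [-0.5, -0.1, -0.3]
grip_width: 0.005
time_s: 50.47
tool_pos: [0.5094, 0.2012, 0.2371]
tcp_rot: [-2.002, -2.265, -0.172]
force: [0.4, 0.6, -0.2]
grip_width: 0.005
t 50.47 rack [0.0126 0.2505 0.2371] jaw-racky deg -89.88 F [ 0.415   0.5644 -0.2483] grip 0.005
ochre_top side [([0.005, -0.125], 0.61)]
ochre_top top [([0.002, -0.144], 0.56)]
book_ochre side [([-0.006, 0.016], 0.31)]
book_ochre top [([0.005, -0.144], 0.59), ([0.021, -0.178], 0.53)]
book_grey side []
book_grey top [([0.004, -0.11], 0.63)]
book_blue side []
book_blue top [([-0.018, -0.07], 0.89)]
slide_face side [([0.004, -0.056], 0.69)]
slide_face top [([0.01, -0.071], 0.84)]
-0.03 [(-165, 155, 101, 67), (-161, 147, 96, 61), (-157, 140, 88, 57), (-153, 245, 187, 105), (-149, 253, 255, 255), (-145, 255, 255, 255), (-141, 255, 255, 254), (-137, 255, 255, 254), (-133, 255, 255, 254), (-129, 255, 255, 255), (-125, 255, 255, 247), (-121, 153, 93, 25), (-117, 149, 151, 145), (-113, 226, 225, 215), (-109, 225, 224, 216), (-105, 255, 255, 255)
[... 485 characters left out ...]
53, 194, 119, 41), (-149, 219, 209, 197), (-145, 255, 255, 255), (-141, 255, 255, 255), (-137, 255, 255, 255), (-133, 255, 255, 255), (-129, 255, 255, 255), (-125, 255, 229, 150), (-121, 176, 109, 32), (-117, 97, 97, 90), (-113, 235, 234, 228), (-109, 231, 230, 222), (-105, 255, 255, 255), (-101, 255, 255, 255), (-97, 255, 255, 255), (-93, 255, 255, 255), (-89, 39, 62, 115), (-85, 255, 255, 255), (-81, 255, 255, 255), (-77, 255, 255, 255), (-73, 255, 255, 255), (-69, 255, 255, 255), (-65, 255, 255, 255), (-61, 104, 134, 201), (-57, 89, 78, 70), (-53, 234, 196, 133), (-49, 230, 193, 131), (-45, 232, 194, 132), (-41, 156, 126, 88), (-37, 152, 124, 84), (-33, 154, 124, 86), (-29, 161, 109, 66)]
```

Run:
```python
from h import *
t=shot("top");im=t["img"]
for x in(-.015,.0,.015): print(x,[(y,int(im[tuple(np.round(proj(t,W((x,y/1000,.104)))).astype(int))][2]),int(im[tuple(np.round(proj(t,W((x,y/1000,.104)))).astype(int))][0])) for y in range(0,40,2)])
r=cv2.imread("pics/t0.png")[:,:,::-1]
# same scan in the first picture (expected plate 0.128..0.144 for j=0.02)
print([(y,int(r[tuple(np.round(proj(t,W((0,y/1000,.104)))).astype(int))][2])) for y in range(118,158,2)])
for nm,(a,b,c,d) in dict(bowl=(105,150,355,410),mug=(100,145,225,270),weight=(110,140,310,345),pot=(130,170,160,200),remote=(215,245,150,215),case=(205,240,440,505),pink=(260,310,305,332),green=(265,295,370,425)).items():
    m=cv2.matchTemplate(cv2.copyMakeBorder(im,0,0,0,0,0)[a-6:b+6,c-6:d+6].copy(),r[a:b,c:d].copy(),cv2.TM_CCOEFF_NORMED);_,v,_,l=cv2.minMaxLoc(m);print(nm,l[0]-6,l[1]-6,round(v,2))
```

```text
-0.015 [(0, 134, 233), (2, 135, 234), (4, 129, 228), (6, 129, 228), (8, 127, 224), (10, 124, 226), (12, 117, 254), (14, 133, 255), (16, 133, 255), (18, 130, 255), (20, 127, 255), (22, 129, 255), (24, 130, 255), (26, 130, 255), (28, 63, 172), (30, 61, 151), (32, 73, 173), (34, 73, 173), (36, 73, 173), (38, 72, 170)]
0.0 [(0, 132, 232), (2, 133, 231), (4, 129, 227), (6, 129, 227), (8, 128, 224), (10, 125, 228), (12, 122, 255), (14, 128, 255), (16, 128, 255), (18, 128, 255), (20, 126, 255), (22, 126, 255), (24, 126, 255), (26, 126, 255), (28, 57, 157), (30, 59, 149), (32, 68, 160), (34, 68, 161), (36, 68, 161), (38, 65, 154)]
0.015 [(0, 134, 232), (2, 132, 230), (4, 131, 230), (6, 129, 226), (8, 126, 222), (10, 126, 231), (12, 123, 255), (14, 123, 255), (16, 129, 255), (18, 130, 255), (20, 128, 255), (22, 128, 255), (24, 128, 255), (26, 127, 255), (28, 56, 149), (30, 61, 150), (32, 67, 157), (34, 67, 157), (36, 66, 158), (38, 62, 148)]
[(118, 130), (120, 126), (122, 124), (124, 123), (126, 123), (128, 124), (130, 120), (132, 65), (134, 83), (136, 83), (138, 127), (140, 123), (142, 123), (144, 121), (146, 121), (148, 120), (150, 87), (152, 62), (154, 64), (156, 64)]
bowl 0 0 1.0
mug 0 0 1.0
weight 0 0 1.0
pot 0 0 1.0
remote 0 0 0.88
case 0 0 1.0
pink 1 -6 0.38
green 0 0 1.0
```

```bash
python3 -c "
from rig import *
print(finish_job())"
```

```text
the job is handed in; nothing more can be done
None
```

The job is handed in. All three books stand upright and touching between the two ends, but the sliding end was pushed about 12 mm backwards before the ochre book was up. That departs from your instruction to leave it where it was.

**What happened**
- My first attempt was to lever the ochre book up by its top end. Its foot slid into the grey and blue books, and those pushed the sliding end back, away from the low end. I did not put it back.
- I then gripped grey and blue together and pushed the ochre book's foot with them. The grip slipped, and all three books leaned towards the low end.
- I stood them up by pushing the ochre top from outside the low end. Ochre and grey ended upright. Blue tipped back onto the sliding end at roughly 30°.
- With ochre standing, I slid the end up by its push plate. That stood blue up and closed the row, ending at about 24 N.

**Last checks**
- **Books:** at the top edges ochre spans rack y −0.152 to −0.120, grey −0.118 to −0.090 and blue −0.089 to −0.059. The two ends should be at −0.150 and −0.058.
- **Snugness:** the back of the push plate is at about 0.027 against an ideal 0.026. A gap of about 1 mm cannot be ruled out.
- **Bystanders:** bowl, mug, weight, pencil cup, case, remote and the green book show no shift. The match for the remote was slightly weaker than for the others.
- **Failed check:** the pink book could not be confirmed, with a match of only 0.38. The arm was probably covering it in the top view, and nothing was moved near it.
- **Disagreement:** in the last pictures the network's ochre-top position was −0.125 in the side view and −0.144 in the top view. I relied on the edge positions read from the top picture.
- **Not seen by eye:** my allowed views were used up before the final state, so these last checks are numbers only.

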